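# Fetch the clothes brush from behind the ornaments

### The job

The clothes brush lies on the hall console behind the potted succulent, the candle jar and the bud vase: first clear all three ornaments onto the wooden serving tray, standing upright and let go, then fetch the brush and lay it bristles down in the middle of the black valet tray. Then put each ornament back upright in the middle of its own place: the plant on the saucer, the jar on the cork coaster, the vase on the square coaster. Do not touch the brush until all three are on the tray, never tip an ornament over, and leave the photo frame as it stands.

Things in the scene. Friction and masses are not known exactly. Their poses are not given: they have to be found in the camera images.
- brush: Clothes brush: oblong wooden back with half-round ends, stiff dark bristles beneath (40 wide); 220 long, 52 wide, 40 high, 160 g, lying bristles down right behind the three ornaments. Gripped across its 52 width by the wooden back, whose sides stand 24 to 40 above the underside. Origin: centre of its underside; y along its length (the row of coasters runs along y too), x across, z up.
- plant: Succulent in a terracotta pot, one rigid piece, 320 g: pot base 48 across, and a straight-sided collar 66 across from 44 to 75 above the base, where it is gripped; leaves above, up to 108 high and no wider than the collar. Origin: centre of the pot's underside, z up. Starts on the saucer.
- jar: White ceramic candle jar, straight cylinder 62 across and 76 high, with a fixed wooden lid (60 across, to 88) and a small wooden knob on it (to 102 high), 360 g; gripped by the ceramic wall. Origin: centre of its underside, z up. Starts on the cork coaster.
- vase: White ceramic bud vase, empty, rigid: foot 48 across, belly 64 across at 32 high, straight neck 24 across from 76 to 104 above the foot, where it is gripped, lip 30 across at the top, 110 high in all, 260 g. Origin: centre of its underside, z up. Starts on the square coaster.
- saucer: The plant's place: round terracotta saucer, fixed; 84 across at the foot, 92 across at the rim, wall 4, floor 5 above the table, rim 12 high. Origin: centre of its underside, z up.
- cork_coaster: The jar's place: round cork coaster, fixed, 90 across, 6 thick. Origin: centre of its underside, z up.
- square_coaster: The vase's place: square light wooden coaster, fixed, 84 by 84, 8 thick. Origin: centre of its underside, z up.
- serving_tray: The side area: light wooden serving tray, fixed, left or right of the row; 350 along its x axis, 150 along y, with a steel carrying handle beyond each end (20 high, reaching 192 from the centre); wall 6 thick, 16 high, inner floor 6 above the table. Origin: centre of its underside. Takes the three ornaments in a line, about 105 apart.
- valet_tray: Where the brush goes: black valet tray with a grey lining, fixed, empty, on the other side of the row; 290 along its x axis by 150 along its y axis, wall 6 thick and 22 high, inner floor 6 above the table. Origin: centre of its underside.
- frame: Bystander, not to be disturbed: photo frame, 130 wide, 180 high, loose, on its easel strut, farther back to one side. Origin: on the table beneath it; front faces its own -x. (Also there, both fixed: a blue dish with keys, 110 across and 20 high, farther back on the other side; an open book, 290 by 205, 23 high, close in front of the robot.)

How it is judged:
By the outcome, as a careful person would: the job done as asked, in the order asked, and still so for the second after the job is handed in, with the robot touching nothing.
It also fails if it takes over 150 s, if anything falls off the work surface, if the arm or the gripper's body presses on something with over 40 N, if the wrist force passes 120 N, or if a joint passes its speed limit or range.

### The arm

A 7-joint arm with a two-finger parallel gripper is mounted at the origin on the work surface. World frame = base frame: x ahead of the robot, y to its left, z up, the work surface at z = 0. Lengths are in mm, angles in rad, forces in N, time in s.
With the tool pointing down it reaches from about 425 to 925 mm from the base axis. Payload 6.8 kg.
Tool frame: the origin (TCP) lies midway between the tips of the shut fingers; the grasp point (between the pads) lies 19 mm behind it; z points along the fingers, y is the line along which they close (so a half turn about z gives the same grasp; the last joint's range is limited). The gripper opens to 88 mm and grips with 3 to 60 N. Pads are 20 mm wide; open, the fingers measure 115 mm over their backs; the gripper's body (75 mm by 178 mm) begins 61 mm behind the grasp point.
Start: joints at [-1.273, 0.477, 0.022, 1.555, -0.011, 1.109, -0.083], TCP at [266.457, 620.2, 222.664] pointing down, gripper open.
Joint ranges: [-2.96, 2.96], [-0.34, 2.1], [-1.41, 1.46], [0.24, 2.44], [-1.37, 4.51], [0.17, 1.92], [-2.96, 2.96]. Speed limits (rad/s): [2.39, 2.39, 3.14, 3.14, 3.14, 3.14, 3.14].

### API

Orientations are given as a 3x3 rotation matrix whose columns are the frame's x, y, z axes.
In Python, from plant import ctrl, viewer, cut_out gives the robot as it stands.
- The arm moves only by the tool carry_out, never from a script. Its arguments are lists of equal length, an entry for each row: "hand": the gripper's target within -1 to 1 (fully open at 1, half-way at 0, shut at -1); "travel": the shift along the tool's x, y, z in m, a list of three; "twist": the turn, a rotation vector about the tool's x, y, z in degrees, a list of three. A call has 1 to 10 rows; each row shifts and turns the commanded pose from where the row before left it, along the tool's axes as they then stand; what a row does not reach is not made up. A row lasts 1/10 s, in which the tool goes at most 50 mm and 8.59 degrees, less where a joint would pass 70% of its speed; a pose out of reach is approached as far as the arm can. A call with a gripper value outside its range is refused whole. The fingers move at their own pace and stop on an object; "newtons" is the grip in N (left out, the last holds). Time passes only in rows, so rows that do not move let the fingers close. It gives the time, the measured TCP pose, the force, the opening and the grip force at its end, in the units of the state.
- ctrl.read_state(): the state, without advancing time (a new reading comes with each control period).
- viewer.snapshot(name): name is "side" or "top" or "wrist"; returns a dict with "image" (480x640x3 uint8, red, green, blue), "depth" (480x640 float32, mm along the optical axis (not along the pixel's ray), 0 where there is no reading), "fx", "fy", "cx", "cy" (pixels), "distortion" ([k1, k2, p1, p2, k3] as OpenCV has them; the pictures are not rectified), "xyz" and "rotation" of the camera in the world. Camera axes: x right, y up, looking along -z (the intrinsics and any distortion apply to the point x, -y, -z); pixel columns grow to the right and rows downward; lengths in mm; the calibration is good to about 2 mm. A picture is of the moment at which its call begins.
- ctrl.sign_off(): hands the job in; it is judged then, once.
Trained networks look in the newest picture that a camera, given by its name, has taken for a name from the list of things; names that differ only in an ending like _2 or _b are one class to them, and where a whole thing is asked for, a point or a joint stands for the part that bears it (a point fixed in the world has none). Each returns a list of dicts, best first, with "conf" (0 to 1); they miss things now and then, are a little off and sometimes report something else, mostly with a low value. They report only what shows in the picture. A call takes as long as a camera call.
- cut_out(camera, thing): "region" (480x640 bool, what is visible of it) and "location" ([column, row] in pixels, amid what is visible of it).
The state is a dict: "time_s": time; "joint_positions": joint angles; "dq": joint speeds; "tau": joint torques, N m; "eef_pos": TCP position; "ee_rot": TCP orientation; "ft_force": force on the tool from outside, world axes, zero at the start; "wrist_torque": the same for the moment, N m; "opening": opening from 0.0 (shut) to 1.0 (fully open); "grip_force": force on a finger pad.
Only numpy, scipy, OpenCV 4.12 (cv2) and the standard library are available. Lean on these libraries where they do the work, as an engineer would, in place of code of your own. Each camera call takes 0.05 s, during which the arm holds its last target. There are 200 camera calls.

## Working session

There is one attempt and no reset: what is moved stays moved. The work goes in short steps, Python scripts to look and compute and a tool call to move; the robot and the scene stay as the last step left them, time stands still between calls to the robot, and variables do not carry over. Pictures are saved under pics/ and viewed, at most 14 in all, crops included, and the job is handed in when it is done.

Besides the shell and the picture viewer there is one more tool, called after "Call:" by a JSON object that holds its "name" and its "arguments". carry_out: Moves the arm, as the interface text tells. Its arguments: {"type":"object","properties":{"hand":{"type":"array"},"travel":{"type":"array"},"twist":{"type":"array"},"newtons":{"type":"number"}},"required":["hand","travel","twist"]}

```bash
mkdir -p pics; ls
python3 - <<'E'
from plant import ctrl, viewer, cut_out
import cv2
s=ctrl.read_state(); print({k:s[k] for k in('time_s','eef_pos','ee_rot','opening','ft_force')})
for n in('top','side'):
    v=viewer.snapshot(n); cv2.imwrite(f'pics/{n}0.png',v['image'][:,:,::-1]); print(n,v['xyz'],v['rotation'],v['fx'],v['cx'],v['cy'],v['distortion'])
    for t in 'brush plant jar vase saucer cork_coaster square_coaster serving_tray valet_tray frame'.split():
        print(t,[(round(d['conf'],2),[round(float(c)) for c in d['location']],int(d['region'].sum())) for d in cut_out(n,t)[:2]])
E
```

```text
pics
{'time_s': 0.0, 'eef_pos': array([266.24499116, 619.64216829, 221.70657431]), 'ee_rot': array([[-9.18800480e-01,  3.94721875e-01, -5.65415480e-04],
       [ 3.94722257e-01,  9.18799000e-01, -1.65437762e-03],
       [-1.33515856e-04, -1.74322502e-03, -9.99998472e-01]]), 'opening': 1.0018631558665696, 'ft_force': array([ 0.99040727,  0.82291412, -0.54970426])}
top [ 489.51475042    4.81706863 1050.02507608] [[ 0.02115708  0.99161588 -0.12747675]
 [-0.99976246  0.02165167  0.00249521]
 [ 0.00523437  0.12739368  0.99183842]] 462.029197796601 321.0692901938929 247.27758455257947 [0.02153652 0.         0.         0.         0.        ]
brush [(0.84, [311, 226], 2185)]
plant [(0.63, [259, 263], 831)]
jar [(0.93, [311, 258], 684)]
vase [(0.94, [364, 259], 673)]
saucer [(0.83, [274, 273], 453)]
cork_coaster [(0.61, [311, 275], 525)]
square_coaster [(0.8, [348, 262], 730), (0.51, [404, 174], 3047)]
serving_tray [(0.86, [468, 321], 11388)]
valet_tray [(0.56, [171, 302], 9396)]
frame [(0.92, [404, 172], 2977)]
side [562.39964006 875.25448147 870.03634261] [[-0.99805367  0.02938161 -0.05500538]
 [-0.06020927 -0.68370757  0.72726804]
 [-0.01623929  0.72916437  0.6841459 ]] 554.515697152807 313.4429380711684 241.00283637084 [-0.13966703  0.          0.          0.          0.        ]
brush [(0.95, [294, 260], 1704)]
plant [(0.86, [334, 282], 1323), (0.6, [297, 258], 1713)]
jar [(0.88, [330, 242], 1041), (0.54, [294, 260], 1665)]
vase [(0.93, [327, 210], 681), (0.16, [332, 281], 1325)]
saucer [(0.66, [331, 307], 540)]
cork_coaster [(0.56, [314, 263], 158)]
square_coaster [(0.6, [315, 232], 212)]
serving_tray [(0.9, [384, 167], 5201), (0.44, [381, 390], 12874)]
valet_tray [(0.97, [380, 391], 12802)]
frame [(0.8, [253, 179], 1375), (0.37, [296, 256], 1687)]
```

View pics/top0.png

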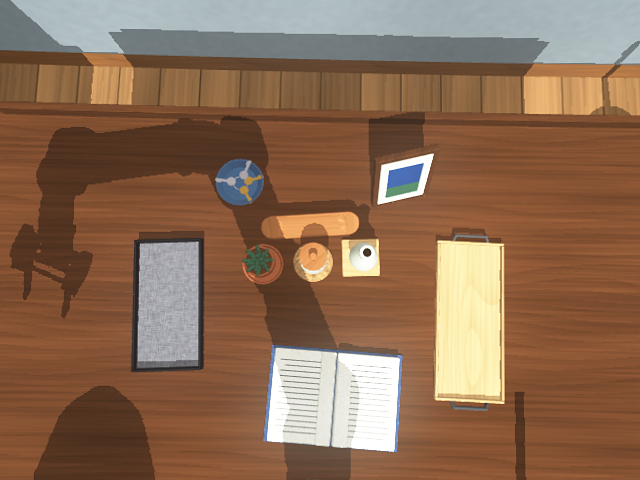

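View pics/side0.png

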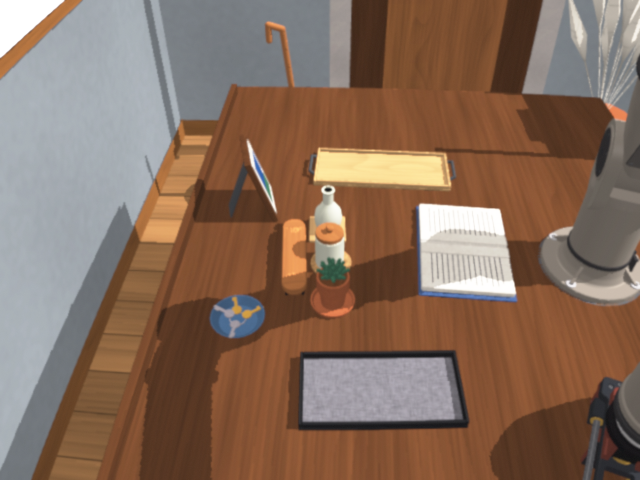

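The top picture shows plant (262,263), jar (313,260) and vase (365,255) in a row. The brush is behind them at (311,224), the valet tray to the left at (169,303) and the serving tray to the right at (470,322). The side view agrees. Next I turn the regions into points and fit them.

```bash
cat > h.py <<'E'
from plant import ctrl, viewer, cut_out
import numpy as np, cv2
from scipy.optimize import least_squares
def cloud(v):
    K=np.array([[v['fx'],0,v['cx']],[0,v['fy'],v['cy']],[0,0,1.]])
    u=np.stack(np.meshgrid(np.arange(640.),np.arange(480.)),-1).reshape(-1,1,2)
    n=cv2.undistortPoints(u,K,np.array(v['distortion'])).reshape(480,640,2)
    d=v['depth']; P=np.stack([n[...,0]*d,-n[...,1]*d,-d],-1)
    W=P@np.array(v['rotation']).T+np.array(v['xyz']); W[d<=0]=np.nan
    return W
def pts(W,cam,thing,minc=.3,i=0):
    r=cut_out(cam,thing)
    if len(r)<=i or r[i]['conf']<minc: return np.zeros((0,3))
    m=cv2.erode(r[i]['region'].astype(np.uint8),np.ones((3,3)))>0
    p=W[m]; return p[~np.isnan(p).any(1)]
def circ(p,R=None):
    c0=np.r_[np.median(p[:,:2],0),30]
    f=(lambda q:np.hypot(*(p[:,:2]-q[:2]).T)-(R or q[2]))
    s=least_squares(f,c0,loss='soft_l1',f_scale=1.)
    return np.round(s.x,1),round(float(np.median(np.abs(f(s.x)))),2)
def rect(p):
    c,wh,a=cv2.minAreaRect(p[:,:2].astype(np.float32)); return np.round(c,1),np.round(wh,1),round(a,2)
E
python3 - <<'E'
from h import *
for n in('top','side'):
    W=cloud(viewer.snapshot(n)); print(n)
    for t,R,lo,hi in(('plant',33,52,78),('jar',31,20,78),('vase',12,88,110)):
        p=pts(W,n,t); q=p[(p[:,2]>lo)&(p[:,2]<hi)]
        print(t,len(q),'zmax',p[:,2].max().round(),circ(q,R) if len(q)>8 else '', circ(q) if len(q)>8 else '')
    for t,lo,hi in(('brush',33,47),('serving_tray',-5,40),('valet_tray',-5,40),('square_coaster',3,13),('frame',0,300)):
        p=pts(W,n,t); q=p[(p[:,2]>lo)&(p[:,2]<hi)]
        if len(q)>8: print(t,len(q),'zmed',np.median(p[:,2]).round(1),rect(q),np.median(q,0).round(1),q.min(0).round(),q.max(0).round())
    for t,R,lo,hi in(('saucer',46,3,16),('cork_coaster',45,2,10)):
        p=pts(W,n,t); q=p[(p[:,2]>lo)&(p[:,2]<hi)]
        if len(q)>8:print(t,len(q),cv2.minEnclosingCircle(q[:,:2].astype(np.float32)),rect(q))
E
```

```text
top
plant 72 zmax 115.0 (array([583.3, 133.9,  30. ]), 2.91) (array([580.8, 129.7,  27.9]), 1.52)
jar 8 zmax 111.0  
vase 6 zmax 124.0  
brush 2011 zmed 38.8 (array([668.7,  27.7]), array([ 50.9, 213.7]), 4.58) [668.2  28.3  38.8] [637. -79.  33.] [698. 134.  45.]
serving_tray 10697 zmed 5.1 (array([ 467.8, -329. ]), array([147.9, 378.7]), 88.3) [ 461.7 -331.6    5.1] [ 278. -407.   -2.] [ 657. -250.   23.]
valet_tray 8850 zmed 5.5 (array([490.6, 338.9]), array([287.6, 148. ]), 2.97) [486.3 342.5   5.5] [346. 258.  -2.] [637. 419.  26.]
square_coaster 445 zmed 6.9 (array([602.3, -86.7]), array([78.9, 80.3]), 3.05) [590.8 -62.3   6.9] [ 561. -128.    3.] [643. -48.  13.]
frame 2730 zmed 114.4 (array([ 766.9, -167.2]), array([ 62.6, 127.6]), 14.34) [ 765.9 -165.8  114.4] [ 723. -234.    7.] [ 809. -101.  179.]
cork_coaster 254 ((590.1845092773438, 19.738496780395508), 41.89154815673828) (array([580. ,  19.9]), array([82.3, 62.6]), 89.29)
side
plant 278 zmax 115.0 (array([582.6, 131.4,  30. ]), 0.76) (array([582.6, 131.2,  33.1]), 0.76)
jar 365 zmax 110.0 (array([594. ,  18.1,  30. ]), 
[... 362 characters left out ...]
 5.6] [ 281. -412.   -2.] [ 657. -249.   22.]
valet_tray 12288 zmed 6.2 (array([489.2, 340.6]), array([288.1, 153.4]), 3.78) [488.2 341.1   6.2] [342. 255.  -0.] [635. 422.  27.]
square_coaster 89 zmed 7.1 (array([636.4, -80.8]), array([11.7, 71.2]), 3.1) [637.6 -79.8   7.1] [ 631. -116.    3.] [643. -45.  11.]
frame 1044 zmed 104.9 (array([ 803.4, -195.7]), array([105. , 212.7]), 16.52) [ 771.2 -137.1  105.1] [ 725. -300.    1.] [844. -96. 178.]
saucer 400 ((583.58251953125, 134.21597290039062), 44.975067138671875) (array([582. , 142.9]), array([83.9, 72.3]), 1.94)
cork_coaster 51 ((590.690185546875, 20.773326873779297), 41.01780319213867) (array([590.4,  18.1]), array([80.4, 34.8]), 10.84)
```

Positions (mm) agree between the two cameras and with the given sizes:

| Thing | Position | Yaw |
|---|---|---|
| Plant | (583,132) | – |
| Jar | (594,18) | – |
| Vase | (601,-90) | – |
| Brush | (669,29) | about 4.9° |
| Serving tray | (468,-329) | about -1.7° |
| Valet tray | (490,340) | about 3.4° |

I turn the tool to yaw 0, so tool x = -world x, y = y and z = down. Then I go above the vase.

Call:
{"name": "carry_out", "arguments": {"hand": [1, 1, 1, 1, 1, 1, 1, 1, 1, 1], "travel": [[0, 0, 0], [0, 0, 0], [0, 0, 0], [-0.01, -0.02, 0], [-0.02, -0.04, 0], [-0.02, -0.04, 0], [-0.02, -0.04, 0], [-0.02, -0.04, 0], [-0.02, -0.04, 0], [-0.02, -0.04, 0]], "twist": [[0, 0, -8], [0, 0, -8], [0, 0, -7.25], [0, 0, 0], [0, 0, 0], [0, 0, 0], [0, 0, 0], [0, 0, 0], [0, 0, 0], [0, 0, 0]], "newtons": 30}}

```text
time_s: 3.2
eef_pos: [397.1, 358.5, 222.9]
ee_rot: [[-1.0, 0.0, 0.0], [0.0, 1.0, 0.001], [-0.0, 0.001, -1.0]]
ft_force: [0.9, 0.5, -0.3]
opening: 1.005
grip_force: 0.0
```

Call:
{"name": "carry_out", "arguments": {"hand": [1, 1, 1, 1, 1, 1, 1, 1, 1, 1], "travel": [[-0.02, -0.04, 0], [-0.02, -0.04, 0], [-0.02, -0.04, 0], [-0.02, -0.04, 0], [-0.02, -0.04, 0], [-0.02, -0.04, 0], [-0.02, -0.04, 0], [-0.01, -0.04, 0], [-0.01, -0.03, 0], [0, 0, 0]], "twist": [[0, 0, 0], [0, 0, 0], [0, 0, 0], [0, 0, 0], [0, 0, 0], [0, 0, 0], [0, 0, 0], [0, 0, 0], [0, 0, 0], [0, 0, 0]]}}

```text
time_s: 4.2
eef_pos: [557.4, 4.5, 222.9]
ee_rot: [[-1.0, 0.008, 0.001], [0.008, 1.0, -0.002], [-0.001, -0.002, -1.0]]
ft_force: [0.9, -0.3, 0.1]
opening: 1.001
grip_force: 0.0
```

Call:
{"name": "carry_out", "arguments": {"hand": [1, 1, 1, 1], "travel": [[-0.015, -0.035, 0], [-0.015, -0.035, 0], [-0.0135, -0.0245, 0], [0, 0, 0]], "twist": [[0, 0, 0], [0, 0, 0], [0, 0, 0], [0, 0, 0]]}}

```text
time_s: 4.6
eef_pos: [600.9, -87.9, 222.8]
ee_rot: [[-1.0, 0.005, 0.001], [0.005, 1.0, -0.002], [-0.001, -0.002, -1.0]]
ft_force: [-0.2, -0.3, 0.5]
opening: 1.003
grip_force: 0.0
```

Run:
```python
from h import *
v=viewer.snapshot('wrist'); cv2.imwrite('pics/w1.png',v['image'][:,:,::-1]); W=cloud(v); print(v['xyz'],ctrl.read_state()['eef_pos'])
for t,R,lo,hi in(('jar',31,20,78),('vase',12,86,108),('vase',15,112,122)):
    p=pts(W,'wrist',t); q=p[(p[:,2]>lo)&(p[:,2]<hi)]
    print(t,len(p),len(q),p.max(0) if len(p) else '',circ(q,R) if len(q)>8 else '',circ(q) if len(q)>8 else '')
p=pts(W,'wrist','square_coaster'); q=p[(p[:,2]>4)&(p[:,2]<12)]; print(len(q),rect(q) if len(q)>8 else '')
```

```text
[523.07155614 -86.8471963  385.19628724] [600.18501976 -85.21746135 222.5007681 ]
jar 5000 936 [620.16179056  47.63631245 110.48672992] (array([592.2,  20.1,  30. ]), 0.17) (array([592.2,  20.1,  31. ]), 0.17)
vase 3220 125 [620.87534521 -61.01247104 121.33007239] (array([600.2, -90.7,  30. ]), 0.1) (array([-161037.9,   11748.8,  162060.3]), 0.99)
vase 3220 998 [620.87534521 -61.01247104 121.33007239] (array([607.6, -91.8,  30. ]), 4.47) (array([599.3, -90.6,   9.8]), 2.52)
2107 (array([601.5, -87.1]), array([83.5, 81.6]), 2.49)
```

View pics/w1.png

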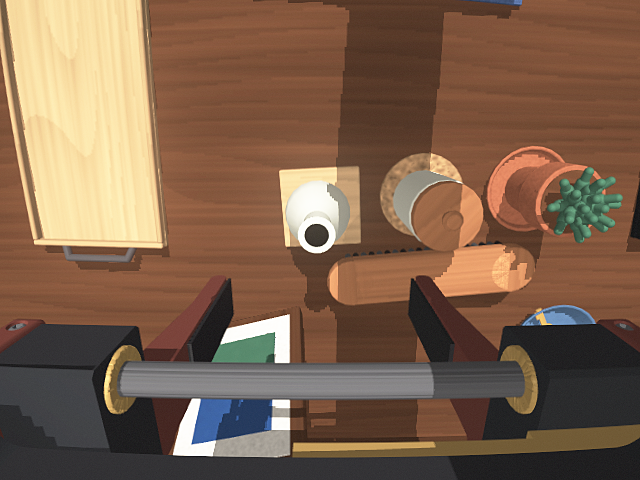

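The wrist view shows the vase mouth at (317,235), the jar at (450,215) and the frame at the bottom, clear of the gripper. The vase neck is at (600.2,-90.7), so I descend to it.

Call:
{"name": "carry_out", "arguments": {"hand": [1, 1, 1, 1, 1, 1, -1, -1, -1, -1], "travel": [[0, -0.006, 0.01], [0, 0, 0.03], [0, 0, 0.04], [0, 0, 0.04], [0, 0, 0.02], [0, 0, 0.003], [0, 0, 0], [0, 0, 0], [0, 0, 0], [0, 0, 0]], "twist": [[0, 0, 0], [0, 0, 0], [0, 0, 0], [0, 0, 0], [0, 0, 0], [0, 0, 0], [0, 0, 0], [0, 0, 0], [0, 0, 0], [0, 0, 0]], "newtons": 30}}

```text
time_s: 5.85
eef_pos: [600.7, -90.3, 80.9]
ee_rot: [[-1.0, 0.0, 0.002], [0.0, 1.0, 0.0], [-0.002, 0.0, -1.0]]
ft_force: [0.9, 0.1, 0.3]
opening: 0.67
grip_force: 0.0
```

Call:
{"name": "carry_out", "arguments": {"hand": [-1, -1, -1, -1, -1], "travel": [[0, 0, 0], [0, 0, 0], [0, 0, 0], [0, 0, 0], [0, 0, 0]], "twist": [[0, 0, 0], [0, 0, 0], [0, 0, 0], [0, 0, 0], [0, 0, 0]]}}

```text
time_s: 6.35
eef_pos: [600.1, -90.5, 79.9]
ee_rot: [[-1.0, 0.0, 0.0], [0.0, 1.0, -0.0], [-0.0, -0.0, -1.0]]
ft_force: [-0.0, -0.4, 1.6]
opening: 0.31
grip_force: 30.1
```

Call:
{"name": "carry_out", "arguments": {"hand": [-1, -1, -1, -1, -1, -1, -1, -1, -1, -1], "travel": [[0, 0, -0.01], [0, 0, -0.02], [0, 0, -0.02], [0.002, -0.015, -0.01], [0.005, -0.03, 0], [0.005, -0.04, 0], [0.005, -0.04, 0], [0.004, -0.04, 0], [0.003, -0.04, 0], [0.003, -0.026, 0]], "twist": [[0, 0, 0], [0, 0, 0], [0, 0, 0], [0, 0, 0], [0, 0, 0], [0, 0, 0], [0, 0, 0], [0, 0, 0], [0, 0, 0], [0, 0, 0]]}}

```text
time_s: 7.35
eef_pos: [570.7, -326.4, 139.6]
ee_rot: [[-1.0, 0.004, -0.001], [0.004, 1.0, -0.002], [0.001, -0.002, -1.0]]
ft_force: [-0.6, 0.8, -3.0]
opening: 0.304
grip_force: 29.9
```

Call:
{"name": "carry_out", "arguments": {"hand": [-1, -1, -1, -1, -1, -1], "travel": [[0, -0.01, 0], [0, 0, 0], [0, 0, 0.02], [0, 0, 0.02], [0, 0, 0.015], [0, 0, 0]], "twist": [[0, 0, 0], [0, 0, 0], [0, 0, 0], [0, 0, 0], [0, 0, 0], [0, 0, 0]]}}

```text
time_s: 7.95
eef_pos: [572.0, -328.4, 82.1]
ee_rot: [[-1.0, -0.002, -0.004], [-0.002, 1.0, 0.003], [0.004, 0.003, -1.0]]
ft_force: [0.2, 0.2, -2.6]
opening: 0.313
grip_force: 29.9
```

Call:
{"name": "carry_out", "arguments": {"hand": [-1, -1, -1, -1, -1], "travel": [[0, 0, 0.003], [0, 0, 0.002], [0, 0, 0.0012], [0, 0, 0], [0, 0, 0]], "twist": [[0, 0, 0], [0, 0, 0], [0, 0, 0], [0, 0, 0], [0, 0, 0]]}}

```text
time_s: 8.45
eef_pos: [573.1, -331.5, 78.8]
ee_rot: [[-1.0, 0.0, 0.001], [0.0, 1.0, -0.0], [-0.001, -0.0, -1.0]]
ft_force: [-0.6, -0.2, -2.5]
opening: 0.308
grip_force: 29.9
```

Call:
{"name": "carry_out", "arguments": {"hand": [-1, -1], "travel": [[0, 0, 0.0005], [0, 0, 0]], "twist": [[0, 0, 0], [0, 0, 0]]}}

```text
time_s: 8.65
eef_pos: [573.0, -331.3, 78.0]
ee_rot: [[-1.0, 0.0, 0.0], [0.0, 1.0, -0.0], [-0.0, -0.0, -1.0]]
ft_force: [-0.6, 0.6, -2.6]
opening: 0.308
grip_force: 29.9
```

Call:
{"name": "carry_out", "arguments": {"hand": [-1, -1, -1], "travel": [[0, 0, 0.0007], [0, 0, 0], [0, 0, 0]], "twist": [[0, 0, 0], [0, 0, 0], [0, 0, 0]]}}

```text
time_s: 8.95
eef_pos: [573.1, -331.5, 77.9]
ee_rot: [[-1.0, 0.0, 0.001], [0.0, 1.0, -0.0], [-0.001, -0.0, -1.0]]
ft_force: [-1.2, 0.6, 5.4]
opening: 0.308
grip_force: 30.9
```

Call:
{"name": "carry_out", "arguments": {"hand": [-1, -1, -1], "travel": [[0, 0, 0.0007], [0, 0, 0], [0, 0, 0]], "twist": [[0, 0, 0], [0, 0, 0], [0, 0, 0]]}}

```text
time_s: 9.25
eef_pos: [573.3, -331.5, 77.9]
ee_rot: [[-1.0, 0.0, 0.001], [0.0, 1.0, -0.0], [-0.001, -0.0, -1.0]]
ft_force: [-3.9, 2.8, 9.5]
opening: 0.31
grip_force: 31.5
```

Call:
{"name": "carry_out", "arguments": {"hand": [1, 1, 1, 1, 1, 1, 1, 1, 1, 1], "travel": [[0, 0, 0], [0, 0, 0], [0, 0, 0], [0, 0, 0], [0, 0, -0.02], [0, 0, -0.04], [0, 0, -0.04], [0, 0, -0.03], [-0.002, 0.02, 0], [-0.002, 0.04, 0]], "twist": [[0, 0, 0], [0, 0, 0], [0, 0, 0], [0, 0, 0], [0, 0, 0], [0, 0, 0], [0, 0, 0], [0, 0, 0], [0, 0, 0], [0, 0, 0]]}}

```text
time_s: 10.25
eef_pos: [576.6, -274.8, 208.0]
ee_rot: [[-1.0, 0.006, 0.003], [0.006, 1.0, -0.003], [-0.003, -0.003, -1.0]]
ft_force: [1.1, 0.2, 0.2]
opening: 1.001
grip_force: 0.0
```

Call:
{"name": "carry_out", "arguments": {"hand": [1, 1, 1, 1, 1, 1, 1, 1, 1, 1], "travel": [[-0.002, 0.04, 0], [-0.002, 0.04, 0], [-0.002, 0.04, 0], [-0.002, 0.04, 0], [-0.002, 0.04, 0], [-0.002, 0.04, 0], [-0.003, 0.03, 0], [0, 0.02, 0], [0, 0, 0], [0, 0, 0]], "twist": [[0, 0, 0], [0, 0, 0], [0, 0, 0], [0, 0, 0], [0, 0, 0], [0, 0, 0], [0, 0, 0], [0, 0, 0], [0, 0, 0], [0, 0, 0]]}}

```text
time_s: 11.25
eef_pos: [591.9, 18.0, 206.4]
ee_rot: [[-1.0, -0.0, -0.0], [-0.0, 1.0, -0.001], [0.0, -0.001, -1.0]]
ft_force: [0.9, -1.2, 0.6]
opening: 0.999
grip_force: 0.0
```

Run:
```python
from h import *
v=viewer.snapshot('wrist'); cv2.imwrite('pics/w2.png',v['image'][:,:,::-1]); W=cloud(v); print(ctrl.read_state()['eef_pos'],ctrl.read_state()['joint_positions'].round(2))
for t,R,lo,hi in(('jar',31,20,78),('plant',33,54,78),('vase',12,86,108)):
    p=pts(W,'wrist',t); q=p[(p[:,2]>lo)&(p[:,2]<hi)]
    print(t,len(p),len(q),p.max(0) if len(p) else '',circ(q,R) if len(q)>8 else '',circ(q) if len(q)>8 else '')
p=pts(W,'wrist','square_coaster'); q=p[(p[:,2]>4)&(p[:,2]<12)]; print(len(q),rect(q) if len(q)>8 else '')
```

```text
[591.90723788  17.01641733 206.47836215] [-0.3   0.36  0.22  1.79 -0.09  1.    1.52]
jar 4778 466 [620.3807435   48.85124582 110.08160192] (array([592.8,  19.5,  30. ]), 0.12) (array([592.5,  19.5,  30.7]), 0.11)
plant 5414 501 [612.34888991 164.03876433 114.97677222] (array([545.6,  83.4,  30. ]), 3.7) (array([580.6, 133.2,  32. ]), 0.18)
vase 438 0 [ 595.17727393 -298.08676318   34.97185654]  
5994 (array([601. , -86.5]), array([82.7, 82.5]), 2.37)
```

View pics/w2.png

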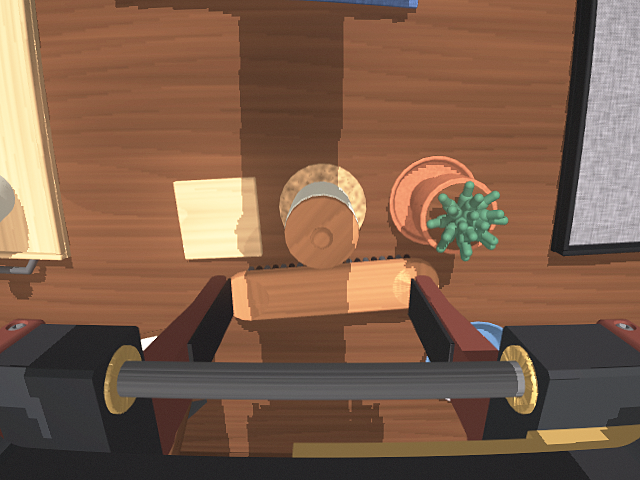

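The vase's coaster is empty, centred at (601,-86.6). The jar lid is at (322,230) in the picture, which gives (592.6,19.5). Descending on the jar.

Call:
{"name": "carry_out", "arguments": {"hand": [1, 1, 1, 1, 1, 1, 1, -1, -1, -1], "travel": [[-0.0005, 0.0015, 0.01], [0, 0, 0.03], [0, 0, 0.04], [0, 0, 0.04], [0, 0, 0.03], [0, 0, 0.013], [0, 0, 0], [0, 0, 0], [0, 0, 0], [0, 0, 0]], "twist": [[0, 0, 0], [0, 0, 0], [0, 0, 0], [0, 0, 0], [0, 0, 0], [0, 0, 0], [0, 0, 0], [0, 0, 0], [0, 0, 0], [0, 0, 0]], "newtons": 35}}

```text
time_s: 12.5
eef_pos: [593.6, 20.3, 45.1]
ee_rot: [[-1.0, 0.0, 0.003], [0.0, 1.0, 0.0], [-0.003, 0.0, -1.0]]
ft_force: [-0.2, 0.1, -1.3]
opening: 0.765
grip_force: 0.0
```

Call:
{"name": "carry_out", "arguments": {"hand": [-1, -1, -1], "travel": [[0, 0, 0], [0, 0, 0], [0, 0, 0]], "twist": [[0, 0, 0], [0, 0, 0], [0, 0, 0]]}}

```text
time_s: 12.8
eef_pos: [593.4, 20.0, 44.9]
ee_rot: [[-1.0, 0.0, 0.002], [0.0, 1.0, 0.0], [-0.002, 0.0, -1.0]]
ft_force: [-1.0, -0.8, 6.7]
opening: 0.702
grip_force: 35.0
```

Call:
{"name": "carry_out", "arguments": {"hand": [-1, -1, -1, -1, -1, -1, -1, -1, -1, -1], "travel": [[0, 0, -0.01], [0, 0, -0.02], [0, 0, -0.02], [0.01, -0.015, -0.01], [0.015, -0.03, 0], [0.015, -0.035, 0], [0.015, -0.035, 0], [0.015, -0.035, 0], [0.015, -0.035, 0], [0.015, -0.035, 0]], "twist": [[0, 0, 0], [0, 0, 0], [0, 0, 0], [0, 0, 0], [0, 0, 0], [0, 0, 0], [0, 0, 0], [0, 0, 0], [0, 0, 0], [0, 0, 0]]}}

```text
time_s: 13.8
eef_pos: [489.9, -201.8, 103.5]
ee_rot: [[-1.0, 0.001, -0.001], [0.001, 1.0, 0.0], [0.001, 0.0, -1.0]]
ft_force: [0.8, -0.2, -2.7]
opening: 0.701
grip_force: 35.0
```

Call:
{"name": "carry_out", "arguments": {"hand": [-1, -1, -1, -1, -1, -1, -1, -1, -1, -1], "travel": [[0.015, -0.035, 0], [0.01, -0.035, 0], [0, -0.035, 0], [0, -0.024, 0], [0, 0, 0], [0, 0, 0.015], [0, 0, 0.02], [0, 0, 0.015], [0, 0, 0.005], [0, 0, 0]], "twist": [[0, 0, 0], [0, 0, 0], [0, 0, 0], [0, 0, 0], [0, 0, 0], [0, 0, 0], [0, 0, 0], [0, 0, 0], [0, 0, 0], [0, 0, 0]]}}

```text
time_s: 14.8
eef_pos: [466.7, -327.7, 47.3]
ee_rot: [[-1.0, -0.001, -0.002], [-0.001, 1.0, 0.001], [0.002, 0.001, -1.0]]
ft_force: [-0.7, -0.6, -2.2]
opening: 0.7
grip_force: 35.0
```

Call:
{"name": "carry_out", "arguments": {"hand": [-1, -1, -1], "travel": [[0, 0, 0.003], [0, 0, 0], [0, 0, 0]], "twist": [[0, 0, 0], [0, 0, 0], [0, 0, 0]]}}

```text
time_s: 15.1
eef_pos: [467.8, -329.0, 46.1]
ee_rot: [[-1.0, -0.0, 0.001], [-0.0, 1.0, -0.0], [-0.001, -0.0, -1.0]]
ft_force: [-0.7, 0.1, -2.0]
opening: 0.703
grip_force: 35.0
```

Call:
{"name": "carry_out", "arguments": {"hand": [-1, -1, -1], "travel": [[0, 0, 0.001], [0, 0, 0], [0, 0, 0]], "twist": [[0, 0, 0], [0, 0, 0], [0, 0, 0]]}}

```text
time_s: 15.4
eef_pos: [467.7, -329.0, 44.9]
ee_rot: [[-1.0, 0.0, 0.001], [0.0, 1.0, -0.0], [-0.001, -0.0, -1.0]]
ft_force: [-0.2, -0.1, -1.1]
opening: 0.7
grip_force: 35.0
```

Call:
{"name": "carry_out", "arguments": {"hand": [-1, -1, -1], "travel": [[0, 0, 0.0007], [0, 0, 0], [0, 0, 0]], "twist": [[0, 0, 0], [0, 0, 0], [0, 0, 0]]}}

```text
time_s: 15.7
eef_pos: [467.7, -329.0, 44.8]
ee_rot: [[-1.0, 0.0, 0.001], [0.0, 1.0, -0.0], [-0.001, -0.0, -1.0]]
ft_force: [-2.2, 1.5, 6.7]
opening: 0.7
grip_force: 35.0
```

Call:
{"name": "carry_out", "arguments": {"hand": [1, 1, 1, 1, 1, 1, 1, 1, 1, 1], "travel": [[0, 0, 0], [0, 0, 0], [0, 0, 0], [0, 0, -0.02], [0, 0, -0.045], [0, 0, -0.045], [0, 0, -0.04], [-0.01, 0.02, -0.01], [-0.01, 0.04, 0], [-0.01, 0.04, 0]], "twist": [[0, 0, 0], [0, 0, 0], [0, 0, 0], [0, 0, 0], [0, 0, 0], [0, 0, 0], [0, 0, 0], [0, 0, 0], [0, 0, 0], [0, 0, 0]]}}

```text
time_s: 16.7
eef_pos: [497.8, -228.3, 204.5]
ee_rot: [[-1.0, 0.002, 0.002], [0.002, 1.0, -0.001], [-0.002, -0.001, -1.0]]
ft_force: [0.8, -1.0, -0.3]
opening: 0.998
grip_force: 0.0
```

Call:
{"name": "carry_out", "arguments": {"hand": [1, 1, 1, 1, 1, 1, 1, 1, 1, 1], "travel": [[-0.01, 0.04, 0], [-0.01, 0.04, 0], [-0.01, 0.04, 0], [-0.01, 0.04, 0], [-0.01, 0.04, 0], [-0.01, 0.04, 0], [-0.01, 0.04, 0], [-0.01, 0.04, 0], [-0.004, 0.03, 0], [0, 0.011, 0]], "twist": [[0, 0, 0], [0, 0, 0], [0, 0, 0], [0, 0, 0], [0, 0, 0], [0, 0, 0], [0, 0, 0], [0, 0, 0], [0, 0, 0], [0, 0, 0]]}}

```text
time_s: 17.7
eef_pos: [581.4, 136.5, 203.5]
ee_rot: [[-1.0, -0.005, -0.0], [-0.005, 1.0, 0.001], [0.0, 0.001, -1.0]]
ft_force: [0.1, -0.4, -0.1]
opening: 0.998
grip_force: 0.0
```

Call:
{"name": "carry_out", "arguments": {"hand": [1, 1, 1], "travel": [[0, 0, 0], [0, 0, 0], [0, 0, 0]], "twist": [[0, 0, 0], [0, 0, 0], [0, 0, 0]]}}

```text
time_s: 18.0
eef_pos: [581.5, 129.6, 203.9]
ee_rot: [[-1.0, 0.003, -0.0], [0.003, 1.0, -0.001], [0.0, -0.001, -1.0]]
ft_force: [-0.7, 0.2, -0.6]
opening: 0.996
grip_force: 0.0
```

Run:
```python
from h import *
v=viewer.snapshot('wrist'); cv2.imwrite('pics/w3.png',v['image'][:,:,::-1]); W=cloud(v); print(ctrl.read_state()['eef_pos'])
p=pts(W,'wrist','plant'); 
for lo,hi in((50,72),(54,78),(60,79)):
    q=p[(p[:,2]>lo)&(p[:,2]<hi)]; print(len(p),len(q),circ(q,33) if len(q)>8 else '',circ(q) if len(q)>8 else '')
p=pts(W,'wrist','cork_coaster'); q=p[(p[:,2]>3)&(p[:,2]<10)]; print(len(q),rect(q), cv2.minEnclosingCircle(q[:,:2].astype(np.float32)) if len(q)>8 else '')
p=pts(W,'wrist','brush'); q=p[(p[:,2]>33)&(p[:,2]<47)]; print(len(q),rect(q) if len(q)>8 else '')
```

```text
[581.50018253 129.7937186  203.95286378]
4886 126 (array([581.8, 133.8,  30. ]), 0.11) (array([581.4, 133.8,  32.6]), 0.09)
4886 192 (array([581.8, 133.8,  30. ]), 0.1) (array([581.5, 133.8,  32.7]), 0.09)
4886 219 (array([581.9, 133.8,  30. ]), 0.12) (array([580.2, 133.8,  31.4]), 0.15)
5268 (array([588. ,  21.2]), array([85.9, 85.3]), 49.84) ((588.5712280273438, 20.973264694213867), 43.922481536865234)
0
```

Call:
{"name": "carry_out", "arguments": {"hand": [1, 1, 1, 1, 1, 1, 1, -1, -1, -1], "travel": [[0, 0.0015, 0.01], [0, 0, 0.03], [0, 0, 0.04], [0, 0, 0.04], [0, 0, 0.03], [0, 0, 0.008], [0, 0, 0], [0, 0, 0], [0, 0, 0], [0, 0, 0]], "twist": [[0, 0, 0], [0, 0, 0], [0, 0, 0], [0, 0, 0], [0, 0, 0], [0, 0, 0], [0, 0, 0], [0, 0, 0], [0, 0, 0], [0, 0, 0]], "newtons": 35}}

```text
time_s: 19.2
eef_pos: [582.5, 133.9, 47.4]
ee_rot: [[-1.0, 0.0, 0.003], [0.0, 1.0, 0.001], [-0.003, 0.001, -1.0]]
ft_force: [-0.2, -2.0, 1.8]
opening: 0.765
grip_force: 1.0
```

Call:
{"name": "carry_out", "arguments": {"hand": [-1, -1, -1], "travel": [[0, 0, 0], [0, 0, 0], [0, 0, 0]], "twist": [[0, 0, 0], [0, 0, 0], [0, 0, 0]]}}

```text
time_s: 19.5
eef_pos: [582.5, 133.8, 47.3]
ee_rot: [[-1.0, 0.0, 0.002], [0.0, 1.0, 0.001], [-0.002, 0.001, -1.0]]
ft_force: [-0.4, -0.2, 7.8]
opening: 0.745
grip_force: 35.0
```

Call:
{"name": "carry_out", "arguments": {"hand": [-1, -1, -1, -1, -1, -1, -1, -1, -1, -1], "travel": [[0, 0, -0.01], [0, 0, -0.02], [0, 0, -0.02], [0.008, -0.015, -0.01], [0.015, -0.03, 0], [0.017, -0.035, 0], [0.017, -0.035, 0], [0.017, -0.035, 0], [0.017, -0.035, 0], [0.017, -0.035, 0]], "twist": [[0, 0, 0], [0, 0, 0], [0, 0, 0], [0, 0, 0], [0, 0, 0], [0, 0, 0], [0, 0, 0], [0, 0, 0], [0, 0, 0], [0, 0, 0]]}}

```text
time_s: 20.5
eef_pos: [471.0, -88.4, 105.8]
ee_rot: [[-1.0, 0.001, -0.001], [0.001, 1.0, -0.0], [0.001, -0.0, -1.0]]
ft_force: [-0.4, -1.2, -2.7]
opening: 0.744
grip_force: 35.0
```

Call:
{"name": "carry_out", "arguments": {"hand": [-1, -1, -1, -1, -1, -1, -1, -1, -1, -1], "travel": [[0.017, -0.035, 0], [0.017, -0.035, 0], [0.017, -0.035, 0], [0.017, -0.035, 0], [0.017, -0.035, 0], [0.017, -0.035, 0], [0.008, -0.02, 0], [0, -0.01, 0], [0, 0, 0], [0, 0, 0]], "twist": [[0, 0, 0], [0, 0, 0], [0, 0, 0], [0, 0, 0], [0, 0, 0], [0, 0, 0], [0, 0, 0], [0, 0, 0], [0, 0, 0], [0, 0, 0]]}}

```text
time_s: 21.5
eef_pos: [363.7, -325.1, 105.7]
ee_rot: [[-1.0, -0.001, -0.0], [-0.001, 1.0, 0.001], [0.0, 0.001, -1.0]]
ft_force: [-0.2, -0.1, -2.8]
opening: 0.744
grip_force: 35.0
```

Call:
{"name": "carry_out", "arguments": {"hand": [-1, -1, -1, -1, -1, -1, -1, -1], "travel": [[0, 0, 0.015], [0, 0, 0.02], [0, 0, 0.015], [0, 0, 0.005], [0, 0, 0.0015], [0, 0, 0], [0, 0, 0], [0, 0, 0]], "twist": [[0, 0, 0], [0, 0, 0], [0, 0, 0], [0, 0, 0], [0, 0, 0], [0, 0, 0], [0, 0, 0], [0, 0, 0]]}}

```text
time_s: 22.3
eef_pos: [363.9, -326.5, 50.0]
ee_rot: [[-1.0, -0.0, 0.001], [-0.0, 1.0, -0.001], [-0.001, -0.001, -1.0]]
ft_force: [-1.0, 0.4, -3.1]
opening: 0.75
grip_force: 35.0
```

Call:
{"name": "carry_out", "arguments": {"hand": [-1, -1, -1], "travel": [[0, 0, 0.0007], [0, 0, 0], [0, 0, 0]], "twist": [[0, 0, 0], [0, 0, 0], [0, 0, 0]]}}

```text
time_s: 22.6
eef_pos: [363.5, -326.4, 48.7]
ee_rot: [[-1.0, 0.0, 0.0], [0.0, 1.0, -0.0], [-0.0, -0.0, -1.0]]
ft_force: [-0.3, 0.2, -3.3]
opening: 0.747
grip_force: 35.0
```

Call:
{"name": "carry_out", "arguments": {"hand": [-1, -1, -1], "travel": [[0, 0, 0.0007], [0, 0, 0], [0, 0, 0]], "twist": [[0, 0, 0], [0, 0, 0], [0, 0, 0]]}}

```text
time_s: 22.9
eef_pos: [363.5, -326.4, 48.3]
ee_rot: [[-1.0, 0.0, 0.0], [0.0, 1.0, 0.0], [-0.0, 0.0, -1.0]]
ft_force: [-2.2, 1.0, 5.4]
opening: 0.744
grip_force: 35.0
```

Call:
{"name": "carry_out", "arguments": {"hand": [-1, -1, -1], "travel": [[0, 0, 0.0007], [0, 0, 0], [0, 0, 0]], "twist": [[0, 0, 0], [0, 0, 0], [0, 0, 0]]}}

```text
time_s: 23.2
eef_pos: [363.5, -326.4, 48.2]
ee_rot: [[-1.0, 0.0, 0.0], [0.0, 1.0, 0.0], [-0.0, 0.0, -1.0]]
ft_force: [-4.1, 3.4, 14.2]
opening: 0.749
grip_force: 35.0
```

Call:
{"name": "carry_out", "arguments": {"hand": [1, 1, 1, 1, 1, 1, 1, 1, 1, 1], "travel": [[0, 0, 0], [0, 0, 0], [0, 0, 0], [0, 0, -0.02], [0, 0, -0.045], [0, 0, -0.045], [0, 0, -0.04], [-0.015, 0.02, -0.01], [-0.025, 0.03, 0], [-0.025, 0.03, 0]], "twist": [[0, 0, 0], [0, 0, 0], [0, 0, 0], [0, 0, 0], [0, 0, 0], [0, 0, 0], [0, 0, 0], [0, 0, 0], [0, 0, 0], [0, 0, 0]]}}

```text
time_s: 24.2
eef_pos: [429.2, -245.9, 208.0]
ee_rot: [[-1.0, 0.002, 0.002], [0.002, 1.0, -0.001], [-0.002, -0.001, -1.0]]
ft_force: [0.4, -1.4, -1.4]
opening: 0.999
grip_force: 0.0
```

Call:
{"name": "carry_out", "arguments": {"hand": [1, 1, 1, 1, 1, 1, 1, 1, 1, 1], "travel": [[-0.025, 0.03, 0], [-0.025, 0.03, 0], [-0.025, 0.03, 0], [-0.025, 0.03, 0], [-0.025, 0.03, 0], [-0.025, 0.03, 0], [-0.025, 0.03, 0], [-0.025, 0.03, 0], [-0.025, 0.03, 0], [-0.012, 0.005, 0]], "twist": [[0, 0, 0], [0, 0, 0], [0, 0, 0], [0, 0, 0], [0, 0, 0], [0, 0, 0], [0, 0, 0], [0, 0, 0], [0, 0, 0], [0, 0, 0]]}}

```text
time_s: 25.2
eef_pos: [666.8, 34.8, 206.4]
ee_rot: [[-1.0, -0.006, -0.0], [-0.006, 1.0, 0.003], [0.0, 0.003, -1.0]]
ft_force: [-0.3, 0.8, 0.4]
opening: 1.001
grip_force: 0.0
```

Call:
{"name": "carry_out", "arguments": {"hand": [1, 1, 1, 1, 1, 1, 1, 1, 1, 1], "travel": [[0, 0, 0], [0, 0, 0], [0, 0, 0], [0, 0, 0], [0, 0, 0], [0, 0, 0], [0, 0, 0], [0, 0, 0], [0, 0, 0], [0, 0, 0]], "twist": [[0, 0, 8.5], [0, 0, 8.5], [0, 0, 8.5], [0, 0, 8.5], [0, 0, 8.5], [0, 0, 8.5], [0, 0, 8.5], [0, 0, 8.5], [0, 0, 8.5], [0, 0, 8.5]]}}

```text
time_s: 26.2
eef_pos: [665.3, 28.8, 206.8]
ee_rot: [[-0.081, 0.997, -0.001], [0.997, 0.081, -0.0], [-0.0, -0.001, -1.0]]
ft_force: [0.4, 0.7, -0.6]
opening: 1.002
grip_force: 0.0
```

Run:
```python
from h import *
for n in('wrist','top'):
    v=viewer.snapshot(n); cv2.imwrite(f'pics/{n}4.png',v['image'][:,:,::-1]); W=cloud(v)
    p=pts(W,n,'brush'); q=p[(p[:,2]>33)&(p[:,2]<47)]; print(n,len(q),rect(q) if len(q)>8 else '',q.mean(0))
    if n=='top':
        for t in('vase','jar','plant','saucer','cork_coaster'):
            p=pts(W,n,t); print(t,len(p),p.max(0).round() if len(p) else '',p.min(0).round() if len(p) else '')
s=ctrl.read_state(); print(s['eef_pos'],s['ee_rot'].round(4),s['joint_positions'].round(2))
```

```text
wrist 11172 (array([667.8,  29.6]), array([ 50.5, 215.3]), 4.72) [667.40094606  38.0242673   40.31143667]
top 390 (array([674.3, -55.3]), array([48.2, 46.6]), 0.65) [674.50109041 -52.82866306  38.83369968]
vase 611 [ 601. -299.  120.] [ 545. -349.   35.]
jar 883 [ 496. -296.  110.] [ 441. -354.   16.]
plant 919 [ 396. -291.  115.] [ 332. -355.   11.]
saucer 0  
cork_coaster 0  
[665.43616389  28.59951906 207.25088388] [[-8.830e-02  9.961e-01  0.000e+00]
 [ 9.961e-01  8.830e-02  2.000e-04]
 [ 2.000e-04  0.000e+00 -1.000e+00]] [-0.4   0.49  0.37  1.61 -0.2   1.07  0.12]
```

View pics/top4.png

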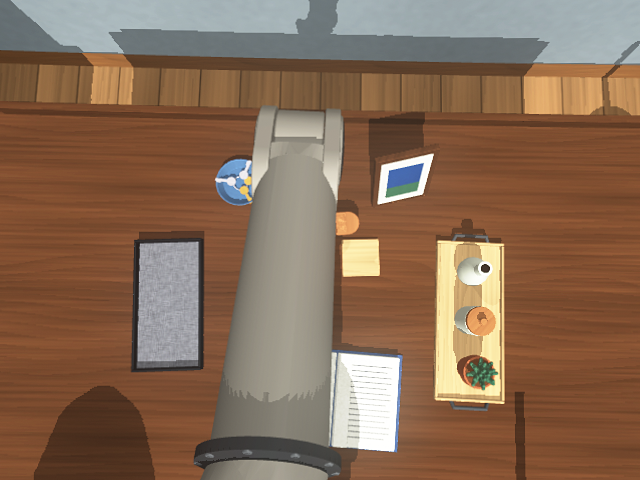

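View pics/wrist4.png

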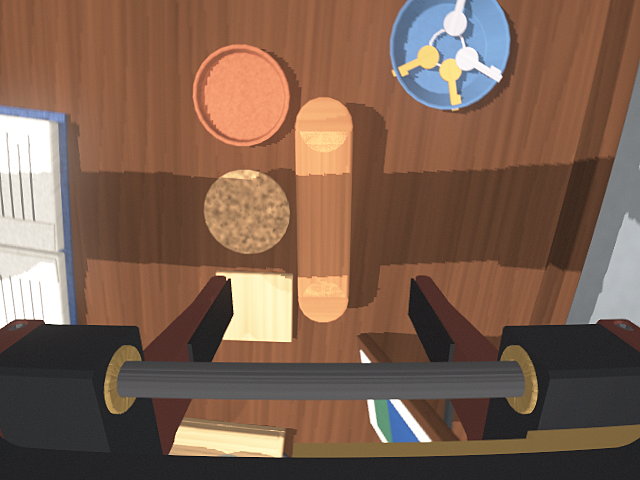

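All three ornaments stand upright on the tray, at (483,270), (480,320) and (480,373) in the top view. The wrist view shows the brush along (324,210) between the open fingers. I re-measure the coaster centres from here.

Run:
```python
from h import *
v=viewer.snapshot('wrist'); W=cloud(v)
for t,lo,hi in(('saucer',2,16),('saucer',9,16),('cork_coaster',3,10),('square_coaster',4,12)):
    p=pts(W,'wrist',t); q=p[(p[:,2]>lo)&(p[:,2]<hi)]
    if len(q)>8: print(t,len(q),rect(q),q[:,:2].mean(0).round(1),cv2.minEnclosingCircle(q[:,:2].astype(np.float32)),circ(q) if lo==9 else '')
```

```text
saucer 7216 (array([581.4, 133.7]), array([87. , 87.2]), 25.72) [580.  135.1] ((580.914794921875, 133.71539306640625), 44.57333755493164) 
saucer 1210 (array([581.4, 133.7]), array([87. , 87.2]), 25.72) [577.9 136.7] ((580.914794921875, 133.71539306640625), 44.57333755493164) (array([581.3, 133.6,  42.3]), 0.86)
cork_coaster 5289 (array([589.1,  21.3]), array([85.5, 84.5]), 59.96) [589.1  22.1] ((589.4136962890625, 20.831439971923828), 44.03834533691406) 
square_coaster 4092 (array([602.5, -86.6]), array([80.5, 85.5]), 3.51) [608.5 -84. ] ((601.9022216796875, -86.2315673828125), 57.021175384521484)
```

Call:
{"name": "carry_out", "arguments": {"hand": [1, 1, 1, 1, 1, 1, 1, 1, -1, -1], "travel": [[0.001, 0.002, 0.01], [0, 0, 0.04], [0, 0, 0.045], [0, 0, 0.045], [0, 0, 0.03], [0, 0, 0.016], [0, 0, 0.007], [0, 0, 0], [0, 0, 0], [0, 0, 0]], "twist": [[0, 0, 0], [0, 0, 0], [0, 0, 0], [0, 0, 0], [0, 0, 0], [0, 0, 0], [0, 0, 0], [0, 0, 0], [0, 0, 0], [0, 0, 0]], "newtons": 30}}

```text
time_s: 27.9
eef_pos: [668.7, 29.9, 16.0]
ee_rot: [[-0.087, 0.996, 0.003], [0.996, 0.087, 0.0], [0.0, 0.003, -1.0]]
ft_force: [-0.6, 0.3, 0.4]
opening: 0.855
grip_force: 0.0
```

Call:
{"name": "carry_out", "arguments": {"hand": [-1, -1, -1, -1], "travel": [[0, 0, 0], [0, 0, 0], [0, 0, 0], [0, 0, 0]], "twist": [[0, 0, 0], [0, 0, 0], [0, 0, 0], [0, 0, 0]]}}

```text
time_s: 28.3
eef_pos: [667.6, 29.9, 14.7]
ee_rot: [[-0.087, 0.996, 0.001], [0.996, 0.087, 0.0], [0.0, 0.001, -1.0]]
ft_force: [-0.0, -0.5, 3.3]
opening: 0.59
grip_force: 30.0
```

The brush is gripped (opening 52 mm). Lift it and carry it to the valet tray, then turn it.

Call:
{"name": "carry_out", "arguments": {"hand": [-1, -1, -1, -1, -1, -1, -1, -1, -1, -1], "travel": [[0, 0, -0.01], [0, 0, -0.02], [0, 0, -0.03], [0, 0, -0.03], [0.02, -0.01, 0], [0.035, -0.016, 0], [0.035, -0.016, 0], [0.035, -0.016, 0], [0.035, -0.016, 0], [0.035, -0.016, 0]], "twist": [[0, 0, 0], [0, 0, 0], [0, 0, 0], [0, 0, 0], [0, 0, 0], [0, 0, 0], [0, 0, 0], [0, 0, 0], [0, 0, 0], [0, 0, 0]]}}

```text
time_s: 29.3
eef_pos: [559.6, 217.4, 104.6]
ee_rot: [[-0.087, 0.996, -0.0], [0.996, 0.087, 0.0], [0.0, -0.0, -1.0]]
ft_force: [0.3, -0.1, -1.3]
opening: 0.59
grip_force: 30.0
```

Call:
{"name": "carry_out", "arguments": {"hand": [-1, -1, -1, -1, -1, -1, -1, -1], "travel": [[0.035, -0.016, 0], [0.035, -0.016, 0], [0.035, -0.016, 0], [0.019, -0.009, 0], [0.005, -0.003, 0], [0, 0, 0], [0, 0, 0], [0, 0, 0]], "twist": [[0, 0, 0], [0, 0, 0], [0, 0, 0], [0, 0, 0], [0, 0, 0], [0, 0, 0], [0, 0, -4], [0, 0, -8]]}}

```text
time_s: 30.1
eef_pos: [491.1, 337.0, 104.3]
ee_rot: [[-0.293, 0.956, 0.001], [0.956, 0.293, -0.002], [-0.002, 0.0, -1.0]]
ft_force: [0.2, -0.5, -1.5]
opening: 0.59
grip_force: 30.0
```

Call:
{"name": "carry_out", "arguments": {"hand": [-1, -1, -1, -1, -1, -1, -1, -1, -1, -1], "travel": [[0, 0, 0], [0, 0, 0], [0, 0, 0], [0, 0, 0], [0, 0, 0], [0, 0, 0], [0, 0, 0], [0, 0, 0], [0, 0, 0], [0, 0, 0]], "twist": [[0, 0, -8], [0, 0, -8], [0, 0, -8], [0, 0, -8], [0, 0, -8], [0, 0, -8], [0, 0, -8], [0, 0, -8], [0, 0, -8], [0, 0, -4]]}}

```text
time_s: 31.1
eef_pos: [491.4, 336.5, 104.2]
ee_rot: [[-0.999, -0.053, 0.001], [-0.053, 0.999, -0.001], [-0.0, -0.001, -1.0]]
ft_force: [0.1, 0.2, -2.6]
opening: 0.588
grip_force: 30.0
```

Run:
```python
from h import *
for n in('wrist','side'):
    v=viewer.snapshot(n); cv2.imwrite(f'pics/{n}5.png',v['image'][:,:,::-1]); W=cloud(v)
    p=pts(W,n,'brush'); q=p[(p[:,2]>95)&(p[:,2]<140)]; print(n,len(p),len(q),rect(q) if len(q)>8 else '',np.median(p,0) if len(p) else '')
    p=pts(W,n,'valet_tray'); q=p[(p[:,2]>-3)&(p[:,2]<28)]; print(len(q),rect(q) if len(q)>8 else '')
s=ctrl.read_state(); print(s['eef_pos'],s['ee_rot'].round(4),s['joint_positions'].round(2))
```

```text
wrist 41461 41461 (array([472.3, 336.2]), array([173.4,  51.2]), 3.06) [447.43623267 334.9584129  129.86370756]
30306 (array([487.4, 339.3]), array([289.5, 154.9]), 3.81)
side 2383 2336 (array([494.7, 340. ]), array([215.6,  51.5]), 2.37) [535.40385043 346.35977807 128.60786434]
9759 (array([489.2, 341. ]), array([287. , 150.6]), 3.03)
[490.23038437 338.53914614 104.23300888] [[-9.988e-01 -4.940e-02  2.000e-04]
 [-4.940e-02  9.988e-01 -5.000e-04]
 [-1.000e-04 -5.000e-04 -1.000e+00]] [-0.66  0.48 -0.06  1.85  0.04  0.81  0.88]
```

View pics/wrist5.png

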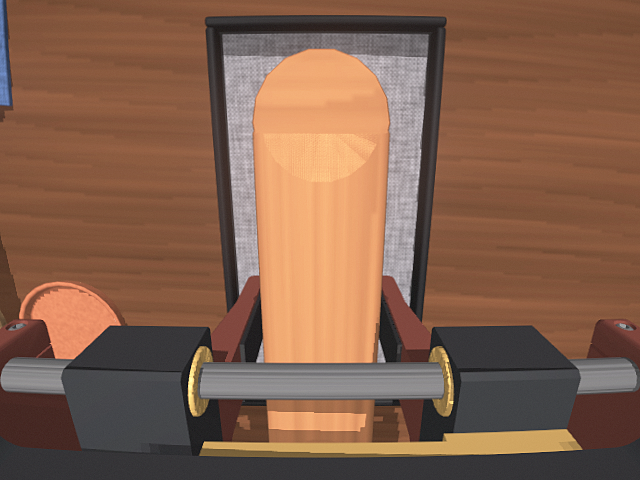

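The wrist view shows the brush (centre column 322) aligned with the valet tray (walls at columns 215 and 440). Small correction, then lower.

Call:
{"name": "carry_out", "arguments": {"hand": [-1, -1, -1, -1, -1, -1, -1, -1, -1], "travel": [[0.0025, 0.0015, 0.01], [0, 0, 0.02], [0, 0, 0.02], [0, 0, 0.02], [0, 0, 0.01], [0, 0, 0.001], [0, 0, 0.001], [0, 0, 0], [0, 0, 0]], "twist": [[0, 0, -0.5], [0, 0, 0], [0, 0, 0], [0, 0, 0], [0, 0, 0], [0, 0, 0], [0, 0, 0], [0, 0, 0], [0, 0, 0]]}}

```text
time_s: 32.3
eef_pos: [487.6, 341.3, 23.1]
ee_rot: [[-0.998, -0.061, 0.001], [-0.061, 0.998, 0.001], [-0.001, 0.001, -1.0]]
ft_force: [-0.9, 0.2, -1.3]
opening: 0.594
grip_force: 30.0
```

Call:
{"name": "carry_out", "arguments": {"hand": [-1, -1, -1], "travel": [[0, 0, 0.001], [0, 0, 0], [0, 0, 0]], "twist": [[0, 0, 0], [0, 0, 0], [0, 0, 0]]}}

```text
time_s: 32.6
eef_pos: [487.1, 340.9, 21.4]
ee_rot: [[-0.998, -0.061, 0.0], [-0.061, 0.998, 0.0], [-0.0, 0.0, -1.0]]
ft_force: [0.2, 0.5, -1.8]
opening: 0.59
grip_force: 30.0
```

Call:
{"name": "carry_out", "arguments": {"hand": [-1, -1, -1, -1], "travel": [[-0.0015, -0.0005, 0], [0, 0, 0.0007], [0, 0, 0], [0, 0, 0]], "twist": [[0, 0, 0], [0, 0, 0], [0, 0, 0], [0, 0, 0]]}}

```text
time_s: 33.0
eef_pos: [489.0, 340.4, 20.7]
ee_rot: [[-0.998, -0.061, 0.001], [-0.061, 0.998, 0.0], [-0.001, 0.0, -1.0]]
ft_force: [0.6, -0.0, 0.2]
opening: 0.59
grip_force: 30.0
```

Call:
{"name": "carry_out", "arguments": {"hand": [-1, -1, -1], "travel": [[0, 0, 0.0007], [0, 0, 0], [0, 0, 0]], "twist": [[0, 0, 0], [0, 0, 0], [0, 0, 0]]}}

```text
time_s: 33.3
eef_pos: [489.0, 340.5, 20.7]
ee_rot: [[-0.998, -0.061, 0.001], [-0.061, 0.998, 0.0], [-0.001, 0.0, -1.0]]
ft_force: [-0.7, -2.1, 7.2]
opening: 0.589
grip_force: 30.0
```

Call:
{"name": "carry_out", "arguments": {"hand": [0.5, 0.5, 0.5, 0.5, 0.5, 0.5, 0.5, 1, 1, 1], "travel": [[0, 0, 0], [0, 0, 0], [0, 0, 0], [0, 0, -0.02], [0, 0, -0.045], [0, 0, -0.045], [0, 0, -0.045], [0, 0, -0.03], [0, 0, 0], [0, -0.02, 0]], "twist": [[0, 0, 0], [0, 0, 0], [0, 0, 0], [0, 0, 0], [0, 0, 0], [0, 0, 0], [0, 0, 0], [0, 0, 0], [0, 0, 3.5], [0, 0, 0]]}}

```text
time_s: 34.3
eef_pos: [488.2, 323.1, 205.8]
ee_rot: [[-1.0, -0.003, 0.001], [-0.003, 1.0, 0.003], [-0.001, 0.003, -1.0]]
ft_force: [-0.3, -0.2, -1.3]
opening: 0.977
grip_force: 0.0
```

Call:
{"name": "carry_out", "arguments": {"hand": [1, 1, 1, 1, 1, 1, 1, 1, 1, 1], "travel": [[0, -0.04, 0], [0, -0.04, 0], [0, -0.04, 0], [0, -0.04, 0], [0, -0.04, 0], [0.003, -0.04, 0], [0.003, -0.04, 0], [0.003, -0.04, 0], [0.003, -0.04, 0], [0.003, -0.04, 0]], "twist": [[0, 0, 0], [0, 0, 0], [0, 0, 0], [0, 0, 0], [0, 0, 0], [0, 0, 0], [0, 0, 0], [0, 0, 0], [0, 0, 0], [0, 0, 0]]}}

```text
time_s: 35.3
eef_pos: [471.5, -82.1, 203.9]
ee_rot: [[-1.0, -0.0, -0.002], [-0.0, 1.0, -0.0], [0.002, -0.0, -1.0]]
ft_force: [0.7, 0.3, -0.2]
opening: 1.003
grip_force: 0.0
```

Call:
{"name": "carry_out", "arguments": {"hand": [1, 1, 1, 1, 1, 1, 1, 1, 1], "travel": [[0.003, -0.04, 0], [0.003, -0.04, 0], [0, -0.04, 0], [0, -0.04, 0], [0, -0.04, 0], [0, -0.03, 0], [0, -0.019, 0], [0, 0, 0], [0, 0, 0]], "twist": [[0, 0, 0], [0, 0, 0], [0, 0, 0], [0, 0, 0], [0, 0, 0], [0, 0, 0], [0, 0, 0], [0, 0, 0], [0, 0, 0]]}}

```text
time_s: 36.2
eef_pos: [466.2, -328.3, 203.8]
ee_rot: [[-1.0, 0.001, -0.002], [0.001, 1.0, 0.001], [0.002, 0.001, -1.0]]
ft_force: [-0.1, 0.3, -0.9]
opening: 1.0
grip_force: 0.0
```

Run:
```python
from h import *
for n in('side','top'):
    v=viewer.snapshot(n); cv2.imwrite(f'pics/{n}6.png',v['image'][:,:,::-1]); W=cloud(v)
    p=pts(W,n,'brush'); q=p[(p[:,2]>38)&(p[:,2]<53)]; print(n,len(p),len(q),rect(q) if len(q)>8 else '',np.median(p,0) if len(p) else '')
    p=pts(W,n,'valet_tray'); q=p[(p[:,2]>-3)&(p[:,2]<28)]; print(len(q),rect(q) if len(q)>8 else '')
v=viewer.snapshot('wrist'); W=cloud(v)
for t,R,lo,hi in(('jar',31,20,78),('vase',12,86,108)):
    p=pts(W,'wrist',t); q=p[(p[:,2]>lo)&(p[:,2]<hi)]
    print(t,len(p),len(q),circ(q,R) if len(q)>8 else '',circ(q) if len(q)>8 else '')
s=ctrl.read_state(); print(s['eef_pos'],s['ee_rot'].round(4),s['joint_positions'].round(2))
```

```text
side 3480 3017 (array([492.8, 342.5]), array([214.2,  52.4]), 3.69) [492.19474613 349.14726581  45.1041983 ]
8176 (array([490.7, 340.6]), array([289.7, 152.2]), 2.86)
top 2142 2140 (array([495.3, 340.1]), array([212. ,  49.4]), 3.03) [492.4252624  339.23477489  44.9414383 ]
6064 (array([490.2, 339.4]), array([284.2, 148.5]), 2.97)
jar 4685 429 (array([ 467.1, -328.1,   30. ]), 0.11) (array([ 466.8, -328.1,   30.7]), 0.1)
vase 3363 372 (array([ 572.8, -330.6,   30. ]), 0.2) (array([ 572.6, -330.6,   11.8]), 0.21)
[ 467.79544793 -328.03851688  204.94418851] [[-1.e+00 -8.e-04  2.e-04]
 [-8.e-04  1.e+00  1.e-04]
 [-2.e-04  1.e-04 -1.e+00]] [ 0.26  0.33  0.31  1.84 -0.12  0.98  2.19]
```

View pics/side6.png

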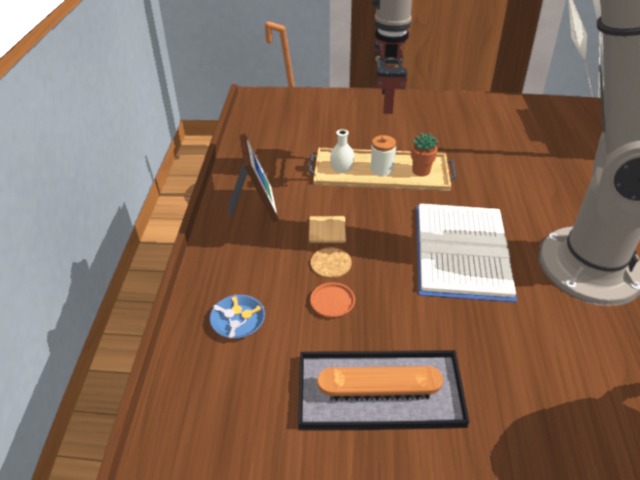

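The side view shows the brush bristles down in the middle of the valet tray at (380,382). It is within about 3 mm of centre. All three ornaments stand on the tray. Now I grip the jar.

Call:
{"name": "carry_out", "arguments": {"hand": [1, 1, 1, 1, 1, 1, 1, -1, -1, -1], "travel": [[0.0005, 0, 0.01], [0, 0, 0.03], [0, 0, 0.04], [0, 0, 0.04], [0, 0, 0.03], [0, 0, 0.01], [0, 0, 0], [0, 0, 0], [0, 0, 0], [0, 0, 0]], "twist": [[0, 0, 0], [0, 0, 0], [0, 0, 0], [0, 0, 0], [0, 0, 0], [0, 0, 0], [0, 0, 0], [0, 0, 0], [0, 0, 0], [0, 0, 0]], "newtons": 35}}

```text
time_s: 37.65
eef_pos: [468.0, -329.1, 46.3]
ee_rot: [[-1.0, 0.0, 0.002], [0.0, 1.0, -0.001], [-0.002, -0.001, -1.0]]
ft_force: [-0.8, -0.3, -0.3]
opening: 0.766
grip_force: 0.0
```

Call:
{"name": "carry_out", "arguments": {"hand": [-1, -1, -1, -1], "travel": [[0, 0, 0], [0, 0, 0], [0, 0, 0], [0, 0, 0]], "twist": [[0, 0, 0], [0, 0, 0], [0, 0, 0], [0, 0, 0]]}}

```text
time_s: 38.05
eef_pos: [467.9, -328.9, 46.0]
ee_rot: [[-1.0, 0.0, 0.002], [0.0, 1.0, -0.001], [-0.002, -0.001, -1.0]]
ft_force: [-0.8, 0.7, 7.4]
opening: 0.699
grip_force: 35.0
```

Call:
{"name": "carry_out", "arguments": {"hand": [-1, -1, -1, -1, -1, -1, -1, -1, -1, -1], "travel": [[0, 0, -0.01], [0, 0, -0.02], [0, 0, -0.02], [0, 0.015, -0.01], [0, 0.03, 0], [-0.01, 0.035, 0], [-0.015, 0.035, 0], [-0.015, 0.035, 0], [-0.015, 0.035, 0], [-0.015, 0.035, 0]], "twist": [[0, 0, 0], [0, 0, 0], [0, 0, 0], [0, 0, 0], [0, 0, 0], [0, 0, 0], [0, 0, 0], [0, 0, 0], [0, 0, 0], [0, 0, 0]]}}

```text
time_s: 39.05
eef_pos: [536.6, -105.6, 104.7]
ee_rot: [[-1.0, -0.001, -0.001], [-0.001, 1.0, 0.001], [0.001, 0.001, -1.0]]
ft_force: [1.0, -0.1, -2.6]
opening: 0.704
grip_force: 35.0
```

Call:
{"name": "carry_out", "arguments": {"hand": [-1, -1, -1, -1, -1, -1, -1, -1, -1, -1], "travel": [[-0.015, 0.035, 0], [-0.015, 0.035, 0], [-0.015, 0.035, 0], [-0.0065, 0.025, 0], [0, 0, 0], [0, 0, 0], [0, 0, 0.02], [0, 0, 0.02], [0, 0, 0.01], [0, 0, 0]], "twist": [[0, 0, 0], [0, 0, 0], [0, 0, 0], [0, 0, 0], [0, 0, 0], [0, 0, 0], [0, 0, 0], [0, 0, 0], [0, 0, 0], [0, 0, 0]]}}

```text
time_s: 40.05
eef_pos: [586.9, 20.4, 53.5]
ee_rot: [[-1.0, 0.001, -0.003], [0.001, 1.0, -0.001], [0.003, -0.001, -1.0]]
ft_force: [-0.9, 0.4, -3.4]
opening: 0.698
grip_force: 35.0
```

Call:
{"name": "carry_out", "arguments": {"hand": [-1, -1, -1, -1], "travel": [[0, 0, 0], [0, 0, 0], [0, 0, 0], [0, 0, 0]], "twist": [[0, 0, 0], [0, 0, 0], [0, 0, 0], [0, 0, 0]]}}

```text
time_s: 40.45
eef_pos: [589.0, 21.6, 55.5]
ee_rot: [[-1.0, 0.0, 0.001], [0.0, 1.0, 0.0], [-0.001, 0.0, -1.0]]
ft_force: [0.1, -0.1, -2.4]
opening: 0.704
grip_force: 35.0
```

Run:
```python
from h import *
v=viewer.snapshot('wrist'); W=cloud(v)
for t,R,lo,hi in(('jar',31,25,88),):
    p=pts(W,'wrist',t); q=p[(p[:,2]>lo)&(p[:,2]<hi)]
    print(t,len(p),len(q),circ(q,R) if len(q)>8 else '',circ(q) if len(q)>8 else '')
s=ctrl.read_state(); print(s['eef_pos'])
```

```text
jar 17948 3649 (array([588.3,  22.2,  30. ]), 0.16) (array([588.9,  22.2,  31.6]), 0.15)
[588.83076941  21.59164801  55.20604672]
```

Call:
{"name": "carry_out", "arguments": {"hand": [-1, -1, -1, -1, -1], "travel": [[0, -0.0005, 0.005], [0, 0, 0.003], [0, 0, 0.0005], [0, 0, 0], [0, 0, 0]], "twist": [[0, 0, 0], [0, 0, 0], [0, 0, 0], [0, 0, 0], [0, 0, 0]]}}

```text
time_s: 41.05
eef_pos: [588.6, 21.0, 46.2]
ee_rot: [[-1.0, 0.0, -0.0], [0.0, 1.0, -0.0], [0.0, -0.0, -1.0]]
ft_force: [0.2, 0.3, -3.1]
opening: 0.707
grip_force: 35.0
```

Call:
{"name": "carry_out", "arguments": {"hand": [-1, -1, -1], "travel": [[0, 0, 0.0007], [0, 0, 0], [0, 0, 0]], "twist": [[0, 0, 0], [0, 0, 0], [0, 0, 0]]}}

```text
time_s: 41.35
eef_pos: [588.7, 21.0, 46.0]
ee_rot: [[-1.0, 0.0, 0.0], [0.0, 1.0, 0.0], [-0.0, 0.0, -1.0]]
ft_force: [-2.9, 0.5, 5.2]
opening: 0.698
grip_force: 35.0
```

Call:
{"name": "carry_out", "arguments": {"hand": [-1, -1, -1], "travel": [[0, 0, 0.0007], [0, 0, 0], [0, 0, 0]], "twist": [[0, 0, 0], [0, 0, 0], [0, 0, 0]]}}

```text
time_s: 41.65
eef_pos: [588.6, 21.0, 46.0]
ee_rot: [[-1.0, 0.0, 0.0], [0.0, 1.0, 0.0], [-0.0, 0.0, -1.0]]
ft_force: [-5.5, -0.9, 10.8]
opening: 0.7
grip_force: 35.0
```

Call:
{"name": "carry_out", "arguments": {"hand": [1, 1, 1, 1, 1, 1, 1, 1, 1, 1], "travel": [[0, 0, 0], [0, 0, 0], [0, 0, 0], [0, 0, -0.02], [0, 0, -0.045], [0, 0, -0.045], [0, 0, -0.04], [0.01, -0.02, -0.01], [0.02, -0.03, 0], [0.02, -0.03, 0]], "twist": [[0, 0, 0], [0, 0, 0], [0, 0, 0], [0, 0, 0], [0, 0, 0], [0, 0, 0], [0, 0, 0], [0, 0, 0], [0, 0, 0], [0, 0, 0]]}}

```text
time_s: 42.65
eef_pos: [537.7, -60.2, 204.7]
ee_rot: [[-1.0, -0.001, 0.0], [-0.001, 1.0, -0.0], [-0.0, -0.0, -1.0]]
ft_force: [0.5, -0.5, 0.8]
opening: 1.0
grip_force: 0.0
```

Call:
{"name": "carry_out", "arguments": {"hand": [1, 1, 1, 1, 1, 1, 1, 1, 1, 1], "travel": [[0.02, -0.03, 0], [0.02, -0.03, 0], [0.02, -0.03, 0], [0.02, -0.03, 0], [0.02, -0.03, 0], [0.02, -0.03, 0], [0.02, -0.03, 0], [0.02, -0.03, 0], [0.015, -0.025, 0], [0, -0.0025, 0]], "twist": [[0, 0, 0], [0, 0, 0], [0, 0, 0], [0, 0, 0], [0, 0, 0], [0, 0, 0], [0, 0, 0], [0, 0, 0], [0, 0, 0], [0, 0, 0]]}}

```text
time_s: 43.65
eef_pos: [359.9, -329.8, 204.4]
ee_rot: [[-1.0, 0.007, -0.002], [0.007, 1.0, -0.001], [0.001, -0.001, -1.0]]
ft_force: [0.6, 0.1, -0.1]
opening: 0.999
grip_force: 0.0
```

Call:
{"name": "carry_out", "arguments": {"hand": [1, 1, 1], "travel": [[0, 0, 0], [0, 0, 0], [0, 0, 0]], "twist": [[0, 0, 0], [0, 0, 0], [0, 0, 0]]}}

```text
time_s: 43.95
eef_pos: [364.2, -325.3, 204.6]
ee_rot: [[-1.0, -0.002, -0.0], [-0.002, 1.0, 0.001], [0.0, 0.001, -1.0]]
ft_force: [0.6, 0.4, -0.1]
opening: 0.998
grip_force: 0.0
```

Run:
```python
from h import *
v=viewer.snapshot('wrist'); W=cloud(v)
for t,R,lo,hi in(('plant',33,54,78),):
    p=pts(W,'wrist',t); q=p[(p[:,2]>lo)&(p[:,2]<hi)]
    print(t,len(p),len(q),circ(q,R) if len(q)>8 else '',circ(q) if len(q)>8 else '')
s=ctrl.read_state(); print(s['eef_pos'])
```

```text
plant 4910 163 (array([ 362.8, -325.5,   30. ]), 0.09) (array([ 362.3, -325.5,   32.6]), 0.09)
[ 364.18719326 -325.58811624  204.80986068]
```

Call:
{"name": "carry_out", "arguments": {"hand": [1, 1, 1, 1, 1, 1, 1, -1, -1, -1], "travel": [[0.0005, 0, 0.01], [0, 0, 0.03], [0, 0, 0.04], [0, 0, 0.04], [0, 0, 0.03], [0, 0, 0.007], [0, 0, 0], [0, 0, 0], [0, 0, 0], [0, 0, 0]], "twist": [[0, 0, 0], [0, 0, 0], [0, 0, 0], [0, 0, 0], [0, 0, 0], [0, 0, 0], [0, 0, 0], [0, 0, 0], [0, 0, 0], [0, 0, 0]], "newtons": 35}}

```text
time_s: 45.05
eef_pos: [364.0, -326.9, 49.2]
ee_rot: [[-1.0, -0.0, 0.002], [-0.0, 1.0, -0.001], [-0.002, -0.001, -1.0]]
ft_force: [0.4, 0.2, 0.4]
opening: 0.764
grip_force: 0.0
```

Call:
{"name": "carry_out", "arguments": {"hand": [-1, -1, -1, -1], "travel": [[0, 0, 0], [0, 0, 0], [0, 0, 0], [0, 0, 0]], "twist": [[0, 0, 0], [0, 0, 0], [0, 0, 0], [0, 0, 0]]}}

```text
time_s: 45.45
eef_pos: [363.9, -326.9, 49.1]
ee_rot: [[-1.0, -0.0, 0.002], [-0.0, 1.0, -0.001], [-0.002, -0.001, -1.0]]
ft_force: [-0.6, 2.2, 7.5]
opening: 0.75
grip_force: 35.0
```

Call:
{"name": "carry_out", "arguments": {"hand": [-1, -1, -1, -1, -1, -1, -1, -1, -1, -1], "travel": [[0, 0, -0.01], [0, 0, -0.025], [0, 0, -0.03], [0, 0, -0.03], [-0.008, 0.015, -0.025], [-0.015, 0.03, 0], [-0.017, 0.035, 0], [-0.017, 0.035, 0], [-0.017, 0.035, 0], [-0.017, 0.035, 0]], "twist": [[0, 0, 0], [0, 0, 0], [0, 0, 0], [0, 0, 0], [0, 0, 0], [0, 0, 0], [0, 0, 0], [0, 0, 0], [0, 0, 0], [0, 0, 0]]}}

```text
time_s: 46.45
eef_pos: [454.0, -140.1, 168.5]
ee_rot: [[-1.0, 0.0, 0.0], [0.0, 1.0, -0.0], [-0.0, -0.0, -1.0]]
ft_force: [1.0, 0.1, -2.9]
opening: 0.745
grip_force: 35.0
```

Call:
{"name": "carry_out", "arguments": {"hand": [-1, -1, -1, -1, -1, -1, -1, -1, -1, -1], "travel": [[-0.017, 0.035, 0], [-0.017, 0.035, 0], [-0.017, 0.035, 0], [-0.017, 0.035, 0], [-0.017, 0.035, 0], [-0.017, 0.035, 0], [-0.017, 0.035, 0], [-0.008, 0.0305, 0], [0, 0, 0], [0, 0, 0]], "twist": [[0, 0, 0], [0, 0, 0], [0, 0, 0], [0, 0, 0], [0, 0, 0], [0, 0, 0], [0, 0, 0], [0, 0, 0], [0, 0, 0], [0, 0, 0]]}}

```text
time_s: 47.45
eef_pos: [580.5, 134.4, 167.9]
ee_rot: [[-1.0, -0.002, -0.001], [-0.002, 1.0, -0.001], [0.001, -0.001, -1.0]]
ft_force: [-0.6, 0.1, -3.7]
opening: 0.746
grip_force: 35.0
```

Call:
{"name": "carry_out", "arguments": {"hand": [-1, -1, -1, -1, -1, -1, -1, -1, -1], "travel": [[0, 0, 0], [0, 0, 0.02], [0, 0, 0.03], [0, 0, 0.03], [0, 0, 0.02], [0, 0, 0.01], [0, 0, 0], [0, 0, 0], [0, 0, 0]], "twist": [[0, 0, 0], [0, 0, 0], [0, 0, 0], [0, 0, 0], [0, 0, 0], [0, 0, 0], [0, 0, 0], [0, 0, 0], [0, 0, 0]]}}

```text
time_s: 48.35
eef_pos: [582.2, 134.0, 59.4]
ee_rot: [[-1.0, 0.001, 0.002], [0.001, 1.0, 0.001], [-0.002, 0.001, -1.0]]
ft_force: [-0.7, -0.3, -2.7]
opening: 0.745
grip_force: 35.0
```

Run:
```python
from h import *
v=viewer.snapshot('wrist'); W=cloud(v)
for t,R,lo,hi in(('plant',33,62,85),('jar',31,25,78)):
    p=pts(W,'wrist',t); q=p[(p[:,2]>lo)&(p[:,2]<hi)]
    print(t,len(p),len(q),circ(q,R) if len(q)>8 else '',circ(q) if len(q)>8 else '')
s=ctrl.read_state(); print(s['eef_pos'])
```

```text
plant 18181 1477 (array([581. , 134.6,  30. ]), 0.16) (array([581.9, 134.6,  33.9]), 0.15)
jar 14184 6035 (array([587.6,  21.5,  30. ]), 0.26) (array([587.4,  21.8,  30.7]), 0.26)
[581.73870235 134.20675879  58.93558907]
```

Call:
{"name": "carry_out", "arguments": {"hand": [-1, -1, -1, -1, -1, -1], "travel": [[0, -0.0005, 0.005], [0, 0, 0.003], [0, 0, 0.0015], [0, 0, 0.0005], [0, 0, 0], [0, 0, 0]], "twist": [[0, 0, 0], [0, 0, 0], [0, 0, 0], [0, 0, 0], [0, 0, 0], [0, 0, 0]]}}

```text
time_s: 49.1
eef_pos: [580.9, 133.4, 48.2]
ee_rot: [[-1.0, 0.0, -0.001], [0.0, 1.0, 0.0], [0.001, 0.0, -1.0]]
ft_force: [-4.2, -1.1, 3.6]
opening: 0.745
grip_force: 35.0
```

Call:
{"name": "carry_out", "arguments": {"hand": [-1, -1, -1], "travel": [[0, 0, 0.0007], [0, 0, 0], [0, 0, 0]], "twist": [[0, 0, 0], [0, 0, 0], [0, 0, 0]]}}

```text
time_s: 49.4
eef_pos: [580.9, 133.4, 48.2]
ee_rot: [[-1.0, 0.0, -0.001], [0.0, 1.0, 0.0], [0.001, 0.0, -1.0]]
ft_force: [-5.6, -1.3, 11.0]
opening: 0.744
grip_force: 35.0
```

Call:
{"name": "carry_out", "arguments": {"hand": [-1, -1, -1], "travel": [[0, 0, 0.0007], [0, 0, 0], [0, 0, 0]], "twist": [[0, 0, 0], [0, 0, 0], [0, 0, 0]]}}

```text
time_s: 49.7
eef_pos: [581.0, 133.4, 48.2]
ee_rot: [[-1.0, 0.0, -0.0], [0.0, 1.0, 0.0], [0.0, 0.0, -1.0]]
ft_force: [-8.0, -1.2, 17.2]
opening: 0.747
grip_force: 35.0
```

Call:
{"name": "carry_out", "arguments": {"hand": [1, 1, 1, 1, 1, 1, 1, 1, 1, 1], "travel": [[0, 0, 0], [0, 0, 0], [0, 0, 0], [0, 0, -0.02], [0, 0, -0.045], [0, 0, -0.045], [0, 0, -0.04], [0.0005, -0.02, -0.01], [0, -0.04, 0], [0, -0.04, 0]], "twist": [[0, 0, 0], [0, 0, 0], [0, 0, 0], [0, 0, 0], [0, 0, 0], [0, 0, 0], [0, 0, 0], [0, 0, 0], [0, 0, 0], [0, 0, 0]]}}

```text
time_s: 50.7
eef_pos: [581.1, 33.3, 207.1]
ee_rot: [[-1.0, -0.002, 0.002], [-0.002, 1.0, 0.0], [-0.002, 0.0, -1.0]]
ft_force: [0.7, -0.1, -0.0]
opening: 0.998
grip_force: 0.0
```

Call:
{"name": "carry_out", "arguments": {"hand": [1, 1, 1, 1, 1, 1, 1, 1, 1, 1], "travel": [[0.001, -0.04, 0], [0.001, -0.04, 0], [0.001, -0.04, 0], [0.001, -0.04, 0], [0.001, -0.04, 0], [0.001, -0.04, 0], [0.001, -0.04, 0], [0.001, -0.04, 0], [0, -0.03, 0], [0, -0.0145, 0]], "twist": [[0, 0, 0], [0, 0, 0], [0, 0, 0], [0, 0, 0], [0, 0, 0], [0, 0, 0], [0, 0, 0], [0, 0, 0], [0, 0, 0], [0, 0, 0]]}}

```text
time_s: 51.7
eef_pos: [571.5, -334.7, 206.3]
ee_rot: [[-1.0, 0.004, -0.001], [0.004, 1.0, -0.002], [0.001, -0.002, -1.0]]
ft_force: [-0.2, 0.7, -0.7]
opening: 1.002
grip_force: 0.0
```

Call:
{"name": "carry_out", "arguments": {"hand": [1, 1, 1], "travel": [[0, 0, 0], [0, 0, 0], [0, 0, 0]], "twist": [[0, 0, 0], [0, 0, 0], [0, 0, 0]]}}

```text
time_s: 52.0
eef_pos: [573.4, -328.4, 206.3]
ee_rot: [[-1.0, -0.003, -0.0], [-0.003, 1.0, 0.001], [0.0, 0.001, -1.0]]
ft_force: [0.3, -0.3, 0.2]
opening: 1.001
grip_force: 0.0
```

Run:
```python
from h import *
v=viewer.snapshot('wrist'); W=cloud(v)
for t,R,lo,hi in(('vase',12,86,108),):
    p=pts(W,'wrist',t); q=p[(p[:,2]>lo)&(p[:,2]<hi)]
    print(t,len(p),len(q),circ(q,R) if len(q)>8 else '',circ(q) if len(q)>8 else '')
s=ctrl.read_state(); print(s['eef_pos'])
```

```text
vase 3635 139 (array([ 573.2, -330.6,   30. ]), 0.08) (array([ 573.1, -330.6,   11.9]), 0.08)
[ 573.33619411 -328.92685597  206.53138227]
```

Call:
{"name": "carry_out", "arguments": {"hand": [1, 1, 1, 1, 1, 1, -1, -1, -1, -1], "travel": [[0, -0.0005, 0.01], [0, 0, 0.03], [0, 0, 0.04], [0, 0, 0.03], [0, 0, 0.0175], [0, 0, 0], [0, 0, 0], [0, 0, 0], [0, 0, 0], [0, 0, 0]], "twist": [[0, 0, 0], [0, 0, 0], [0, 0, 0], [0, 0, 0], [0, 0, 0], [0, 0, 0], [0, 0, 0], [0, 0, 0], [0, 0, 0], [0, 0, 0]], "newtons": 30}}

```text
time_s: 53.1
eef_pos: [573.2, -331.8, 80.1]
ee_rot: [[-1.0, 0.0, 0.002], [0.0, 1.0, -0.001], [-0.002, -0.001, -1.0]]
ft_force: [0.6, 0.7, 1.2]
opening: 0.673
grip_force: 0.0
```

Call:
{"name": "carry_out", "arguments": {"hand": [-1, -1, -1, -1, -1, -1], "travel": [[0, 0, 0], [0, 0, 0], [0, 0, 0], [0, 0, 0], [0, 0, 0], [0, 0, 0]], "twist": [[0, 0, 0], [0, 0, 0], [0, 0, 0], [0, 0, 0], [0, 0, 0], [0, 0, 0]]}}

```text
time_s: 53.7
eef_pos: [572.6, -331.5, 79.0]
ee_rot: [[-1.0, 0.0, -0.0], [0.0, 1.0, 0.0], [0.0, 0.0, -1.0]]
ft_force: [-0.3, 0.1, -0.0]
opening: 0.302
grip_force: 28.6
```

Call:
{"name": "carry_out", "arguments": {"hand": [-1, -1, -1, -1, -1, -1, -1, -1, -1, -1], "travel": [[0, 0, -0.01], [0, 0, -0.02], [0, 0, -0.02], [-0.002, 0.015, -0.01], [-0.005, 0.03, 0], [-0.005, 0.04, 0], [-0.005, 0.04, 0], [-0.005, 0.04, 0], [-0.005, 0.04, 0], [-0.0015, 0.03, 0]], "twist": [[0, 0, 0], [0, 0, 0], [0, 0, 0], [0, 0, 0], [0, 0, 0], [0, 0, 0], [0, 0, 0], [0, 0, 0], [0, 0, 0], [0, 0, 0]]}}

```text
time_s: 54.7
eef_pos: [601.1, -91.5, 138.8]
ee_rot: [[-1.0, -0.004, -0.0], [-0.004, 1.0, 0.002], [0.0, 0.002, -1.0]]
ft_force: [-0.5, -0.1, -2.3]
opening: 0.304
grip_force: 28.9
```

Call:
{"name": "carry_out", "arguments": {"hand": [-1, -1, -1, -1, -1, -1, -1, -1, -1, -1], "travel": [[0, 0.01, 0], [0, 0, 0], [0, 0, 0], [0, 0, 0.02], [0, 0, 0.02], [0, 0, 0.01], [0, 0, 0], [0, 0, 0], [0, 0, 0], [0, 0, 0]], "twist": [[0, 0, 0], [0, 0, 0], [0, 0, 0], [0, 0, 0], [0, 0, 0], [0, 0, 0], [0, 0, 0], [0, 0, 0], [0, 0, 0], [0, 0, 0]]}}

```text
time_s: 55.7
eef_pos: [601.8, -86.7, 90.0]
ee_rot: [[-1.0, 0.0, 0.002], [0.0, 1.0, -0.0], [-0.002, -0.0, -1.0]]
ft_force: [0.2, -0.7, -2.4]
opening: 0.302
grip_force: 29.0
```

Run:
```python
from h import *
v=viewer.snapshot('wrist'); W=cloud(v); cv2.imwrite('pics/w7.png',v['image'][:,:,::-1])
p=pts(W,'wrist','vase')
for lo,hi in((88,125),(30,85)):
    q=p[(p[:,2]>lo)&(p[:,2]<hi)]
    print(len(p),len(q),circ(q,12) if len(q)>8 else '',circ(q) if len(q)>8 else '',rect(q))
p=pts(W,'wrist','square_coaster'); q=p[(p[:,2]>4)&(p[:,2]<12)]; print(len(q),rect(q) if len(q)>8 else '')
s=ctrl.read_state(); print(s['eef_pos'])
```

```text
10081 1870 (array([601.7, -86. ,  30. ]), 0.37) (array([602.4, -86.1,  12.6]), 0.41) (array([596.3, -87.3]), array([21.1, 28.5]), 9.89)
10081 4519 (array([585.9, -86.1,  30. ]), 4.7) (array([602.8, -86.1,  26.3]), 3.49) (array([587.4, -86.1]), array([59. , 34.1]), 89.07)
5092 (array([599.9, -87.2]), array([81.3, 83.9]), 2.41)
[601.4335111  -86.43633605  89.54278185]
```

View pics/w7.png

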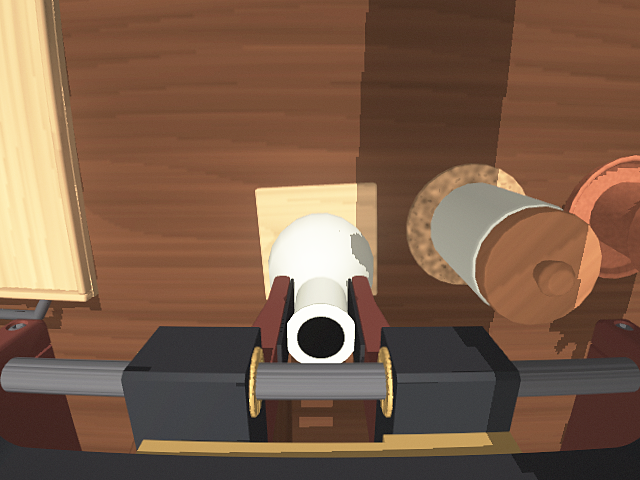

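The wrist view shows the vase (mouth at (320,337)) upright above the square coaster, with the jar standing on its cork. It is on target, so I lower it from 89.5 to about 81.

Call:
{"name": "carry_out", "arguments": {"hand": [-1, -1, -1, -1, -1, -1], "travel": [[0.0003, 0, 0.004], [0, 0, 0.002], [0, 0, 0.001], [0, 0, 0.0005], [0, 0, 0], [0, 0, 0]], "twist": [[0, 0, 0], [0, 0, 0], [0, 0, 0], [0, 0, 0], [0, 0, 0], [0, 0, 0]]}}

```text
time_s: 56.45
eef_pos: [600.9, -86.6, 81.6]
ee_rot: [[-1.0, 0.0, 0.0], [0.0, 1.0, -0.0], [-0.0, -0.0, -1.0]]
ft_force: [0.1, -0.1, -2.3]
opening: 0.304
grip_force: 29.0
```

Call:
{"name": "carry_out", "arguments": {"hand": [-1, -1, -1], "travel": [[0, 0, 0.0007], [0, 0, 0], [0, 0, 0]], "twist": [[0, 0, 0], [0, 0, 0], [0, 0, 0]]}}

```text
time_s: 56.75
eef_pos: [601.0, -86.5, 81.1]
ee_rot: [[-1.0, 0.0, 0.0], [0.0, 1.0, 0.0], [-0.0, 0.0, -1.0]]
ft_force: [-0.1, 0.2, -0.6]
opening: 0.303
grip_force: 29.1
```

Call:
{"name": "carry_out", "arguments": {"hand": [-1, -1, -1], "travel": [[0, 0, 0.0005], [0, 0, 0], [0, 0, 0]], "twist": [[0, 0, 0], [0, 0, 0], [0, 0, 0]]}}

```text
time_s: 57.05
eef_pos: [601.1, -86.6, 81.0]
ee_rot: [[-1.0, 0.0, 0.001], [0.0, 1.0, 0.0], [-0.001, 0.0, -1.0]]
ft_force: [-1.9, -0.1, 5.2]
opening: 0.307
grip_force: 29.6
```

Seated. Release, rise, move toward the robot and to the right to clear the view, then check.

Call:
{"name": "carry_out", "arguments": {"hand": [1, 1, 1, 1, 1, 1, 1, 1, 1, 1], "travel": [[0, 0, 0], [0, 0, 0], [0, 0, 0], [0, 0, 0], [0, 0, -0.02], [0, 0, -0.04], [0, 0, -0.04], [0, 0, -0.03], [0.01, -0.03, 0], [0.02, -0.04, 0]], "twist": [[0, 0, 0], [0, 0, 0], [0, 0, 0], [0, 0, 0], [0, 0, 0], [0, 0, 0], [0, 0, 0], [0, 0, 0], [0, 0, 0], [0, 0, 0]]}}

```text
time_s: 58.05
eef_pos: [572.8, -154.6, 211.5]
ee_rot: [[-1.0, -0.006, 0.003], [-0.006, 1.0, 0.001], [-0.003, 0.001, -1.0]]
ft_force: [0.7, -0.9, -1.0]
opening: 1.002
grip_force: 0.0
```

Call:
{"name": "carry_out", "arguments": {"hand": [1, 1, 1, 1, 1, 1, 1, 1], "travel": [[0.02, -0.04, 0], [0.02, -0.04, 0], [0.02, -0.04, 0], [0.02, -0.04, 0], [0.01, -0.04, 0], [0, -0.02, 0], [0, 0, 0], [0, 0, 0]], "twist": [[0, 0, 0], [0, 0, 0], [0, 0, 0], [0, 0, 0], [0, 0, 0], [0, 0, 0], [0, 0, 0], [0, 0, 0]]}}

```text
time_s: 58.85
eef_pos: [480.9, -375.9, 210.0]
ee_rot: [[-1.0, 0.0, -0.0], [0.0, 1.0, 0.001], [0.0, 0.001, -1.0]]
ft_force: [-0.4, 0.3, -0.4]
opening: 0.996
grip_force: 0.0
```

Run:
```python
from h import *
for n in('side','top'):
    v=viewer.snapshot(n); W=cloud(v); cv2.imwrite(f'pics/{n}8.png',v['image'][:,:,::-1])
    for t,R,lo,hi in(('plant',33,52,78),('jar',31,20,78),('vase',12,88,110)):
        p=pts(W,n,t); q=p[(p[:,2]>lo)&(p[:,2]<hi)]
        print(n,t,len(q),'zmax',p[:,2].max().round() if len(p) else '',circ(q,R) if len(q)>20 else '')
    for t,lo,hi in(('brush',38,53),('frame',0,300)):
        p=pts(W,n,t); q=p[(p[:,2]>lo)&(p[:,2]<hi)]
        if len(q)>8: print(t,rect(q))
print(ctrl.read_state()['eef_pos'])
```

```text
side plant 244 zmax 114.0 (array([580.1, 132.1,  30. ]), 0.73)
side jar 362 zmax 112.0 (array([589. ,  20.2,  30. ]), 0.88)
side vase 82 zmax 121.0 (array([602.6, -86.4,  30. ]), 1.02)
brush (array([492.8, 342.7]), array([214.2,  51.9]), 3.73)
frame (array([ 802.1, -197. ]), array([104.7, 213.9]), 15.47)
top plant 53 zmax 114.0 (array([582.9, 135.6,  30. ]), 2.81)
top jar 13 zmax 111.0 
top vase 0 zmax  
brush (array([492.4, 339.5]), array([213.6,  50. ]), 4.08)
frame (array([ 765.8, -167.3]), array([ 60.6, 126.7]), 14.4)
[ 480.86561201 -376.36179526  210.3884536 ]
```

View pics/side8.png

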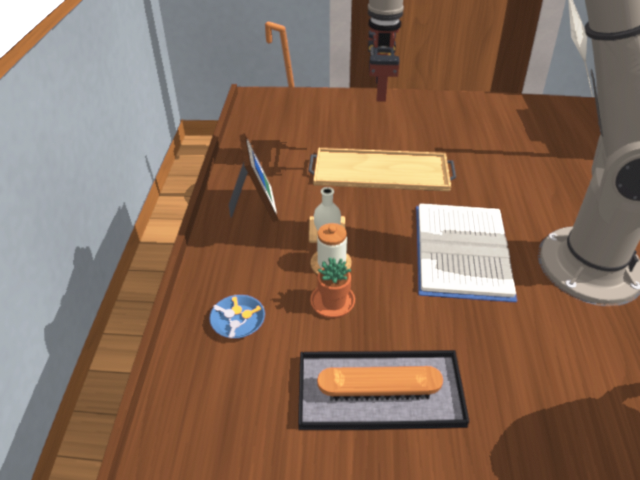

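View pics/top8.png

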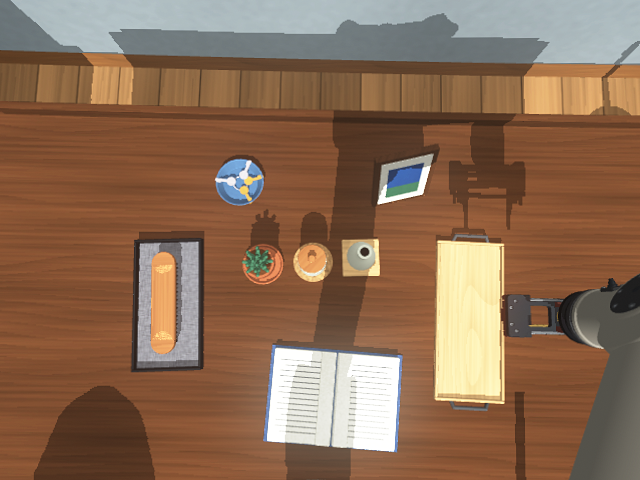

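Both views agree: the plant (262,263), jar (313,260) and vase (362,255) stand upright on their own places. The brush lies in the valet tray, the serving tray is empty, and the frame has not moved. I hand the job in.

```bash
python3 -c "
from plant import ctrl
print(ctrl.sign_off())"
```

```text
the job is handed in; nothing more can be done
None
```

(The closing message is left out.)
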